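# Sort the spares into their trays

## Task

Sort the five loose spares on the bench (two ball bearings, two hexagonal pillars and a control knob) into the three blue trays, each kind into the tray that carries a fixed sample of it on its far tab. Set each one down in its tray rather than dropping it, so that all lie flat on the tray floor, side by side and not on top of one another, with the knob standing upright on its skirt. Leave the paint jar and the dropper bottle standing where they are.

Things in the scene. Friction and masses are not known exactly. Their poses are not given: they have to be found in the camera images.
- bearing_a: bare steel ball bearing, a disc 40 mm in diameter and 16 mm thick with dark seals and a dark bore in its face; about 100 g; one of two alike. Lies flat on a face. Origin: centre of its underside, z is its axis.
- bearing_b: bare steel ball bearing, a disc 40 mm in diameter and 16 mm thick with dark seals and a dark bore in its face; about 100 g; one of two alike. Lies flat on a face. Origin: centre of its underside, z is its axis.
- pillar_a: bare steel hexagonal pillar lying on a flat: 16 mm across flats, 54 mm long, with a thinner stud (8 mm thick, 12 mm long) out of its +x end; about 90 g; one of two alike. Origin: centre of the hexagonal part (8 mm above what it lies on); x runs along its length.
- pillar_b: bare steel hexagonal pillar lying on a flat: 16 mm across flats, 54 mm long, with a thinner stud (8 mm thick, 12 mm long) out of its +x end; about 90 g; one of two alike. Origin: centre of the hexagonal part (8 mm above what it lies on); x runs along its length.
- knob: aluminium control knob standing on its skirt: skirt 38 mm in diameter and 4 mm high, above it a fluted grip 28 mm in diameter up to 24 mm height; about 50 g. Origin: centre of its underside, z up.
- tray_bearings: blue open tray fixed to the bench, 118 (x) by 138 (y) by 22 mm tall outside, walls and floor 4 mm thick (inside 110 by 130 mm). Origin: centre of its underside; yaw within 0.2 rad of the bench's axes. A 4 mm thick tab beyond its +x wall (away from the robot) carries, fixed 82 mm from the origin, a sample of what belongs inside: a ball bearing lying flat.
- tray_pillars: blue open tray fixed to the bench, 118 (x) by 138 (y) by 22 mm tall outside, walls and floor 4 mm thick (inside 110 by 130 mm). Origin: centre of its underside; yaw within 0.2 rad of the bench's axes. A 4 mm thick tab beyond its +x wall (away from the robot) carries, fixed 82 mm from the origin, a sample of what belongs inside: a hexagonal pillar lying across.
- tray_knobs: blue open tray fixed to the bench, 118 (x) by 138 (y) by 22 mm tall outside, walls and floor 4 mm thick (inside 110 by 130 mm). Origin: centre of its underside; yaw within 0.2 rad of the bench's axes. A 4 mm thick tab beyond its +x wall (away from the robot) carries, fixed 82 mm from the origin, a sample of what belongs inside: a control knob, upright.
- paint_jar: green glass paint jar with a white lid, 40 mm in diameter, 42 mm tall, 90 g. Bystander: leave it standing where it is. Stands among the parts. Origin: centre of its underside.
- dropper: white plastic dropper bottle with a black cap, 27 mm in diameter, 60 mm tall, 50 g. Bystander: leave it standing where it is. Stands among the parts. Origin: centre of its underside.
Mind the look-alikes: they are no part of the job. Leave any orange look-alike of the pillar_b alone. Leave any red look-alike of the bearing_a alone.

How it is judged (in metres and radians):
At the end, for the whole second after the job is handed in: Bearings, pillars and knob lie in the tray of their kind (origin within 50 mm of its centre along x, 60 mm along y), directly on its floor: bearings flat on either face, knob upright, pillars level (each within 0.15 rad), none on top of another, all released and at rest (x of bearing_a in the frame of tray_bearings between -0.05 and 0.05 m and y of bearing_a in the frame of tray_bearings between -0.06 and 0.06 m and ((z of bearing_a in the frame of tray_bearings below 0.01 m and angle between bearing_a's own z axis and vertical below 0.15 rad) or (z of bearing_a in the frame of tray_bearings below 0.026 m and angle between bearing_a's own z axis and vertical above 2.99 rad)) and linear speed of each of bearing_a, bearing_b, pillar_a, pillar_b, knob below 0.02 m/s and angular speed of each of bearing_a, bearing_b, pillar_a, pillar_b, knob below 0.3 rad/s and x of bearing_b in the frame of tray_bearings between -0.05 and 0.05 m and y of bearing_b in the frame of tray_bearings between -0.06 and 0.06 m and ((z of bearing_b in the frame of tray_bearings below 0.01 m and angle between bearing_b's own z axis and vertical below 0.15 rad) or (z of bearing_b in the frame of tray_bearings below 0.026 m and angle between bearing_b's own z axis and vertical above 2.99 rad)) and x of pillar_a in the frame of tray_pillars between -0.05 and 0.05 m and y of pillar_a in the frame of tray_pillars between -0.06 and 0.06 m and z of each of pillar_a, pillar_b in the frame of tray_pillars below 0.018 m and angle between pillar_a's own x axis and vertical between 1.42 and 1.72 rad and x of pillar_b in the frame of tray_pillars between -0.05 and 0.05 m and y of pillar_b in the frame of tray_pillars between -0.06 and 0.06 m and angle between pillar_b's own x axis and vertical between 1.42 and 1.72 rad and x of knob in the frame of tray_knobs between -0.05 and 0.05 m and y of knob in the frame of tray_knobs between -0.06 and 0.06 m and z of knob in the frame of tray_knobs below 0.01 m and angle between knob's own z axis and vertical below 0.15 rad); the robot touches nothing.
It fails at once if a spare was let go more than 50 mm above the bench ((height (world z) of bearing_a above 0.055 m and contact force between the fingers and bearing_a below 0.02 N) or (height (world z) of bearing_b above 0.055 m and contact force between the fingers and bearing_b below 0.02 N) or (height (world z) of pillar_a above 0.055 m and contact force between the fingers and pillar_a below 0.02 N) or (height (world z) of pillar_b above 0.055 m and contact force between the fingers and pillar_b below 0.02 N) or (height (world z) of knob above 0.055 m and contact force between the fingers and knob below 0.02 N)).
It fails at once if paint_jar was tipped or moved more than 25 mm (distance of paint_jar from where it was at the start of the episode above 0.025 m or angle between paint_jar's own z axis and vertical above 0.4 rad).
It fails at once if dropper was tipped or moved more than 25 mm (distance of dropper from where it was at the start of the episode above 0.025 m or angle between dropper's own z axis and vertical above 0.4 rad).
It also fails if it takes over 102 s, if anything falls off the work surface, if the arm or the gripper's body presses on something with over 40 N, if the wrist force passes 120 N, or if a joint passes its speed limit or range.

## Robot

A 6-joint arm with a two-finger parallel gripper is mounted at the origin on the work surface. World frame = base frame: x ahead of the robot, y to its left, z up, the work surface at z = 0. Lengths are in mm, angles in rad, forces in N, time in s.
With the tool pointing down it reaches from about 350 to 875 mm from the base axis. Payload 4.2 kg.
Tool frame: the origin (TCP) lies at the very end of the fingers, on their centre line; the grasp point (between the pads) lies 19 mm behind it (arm.grip_point_offset is the distance from the TCP to the grasp point, in mm); z points along the fingers, y is the direction in which the jaws open and shut (so a half turn about z gives the same grasp; the last joint's range is limited). The gripper opens to 85 mm and grips with 20 to 120 N. Pads are 22 mm wide; open, the fingers measure 114 mm over their backs; the gripper's body (76 mm by 85 mm) begins 54 mm behind the grasp point. The pads swing forward as they close: fully open they stand 13 mm farther back than shut.
Start: joints at [1.474, 0.385, 0.008, 0, -1.194, -0.259], TCP at [217.68, 585.845, 192.212] pointing down, gripper open.
Joint ranges: [-3.14, 3.14], [-1.21, 2.06], [-1.07, 1.41], [-3.16, 2.05], [-2.99, -0.16], [-3.1, 3.1]. Speed limits (rad/s): [2.79, 2.79, 3.14, 3.14, 3.14, 3.14].

## Interface

Orientations are given as a unit quaternion [x, y, z, w].
In Python, from bench import arm gives the robot as it stands.
- The arm moves only by the tool drive_tool, never from a script. Its argument "steps" is a list of rows, each a list of 5 numbers: the shift along the tool's x, y, z in m, then the turn about the tool's z in degrees, then the finger opening in m, from 0 to 0.0854. A call has 1 to 20 rows; each row shifts and turns the commanded pose from where the row before left it, along the tool's axes as they then stand; what a row does not reach is not made up. A row lasts 1/10 s, in which the tool goes at most 50 mm and 8.59 degrees, less where a joint would pass 70% of its speed; a pose out of reach is approached as far as the arm can. A call is refused whole if a number of a shift passes 0.05 or a number of a turn 8.59, either way. A call with a gripper value outside its range is refused whole. The fingers move at their own pace and stop on an object; the grip force is fixed at half the most. Time passes only in rows, so rows that do not move let the fingers close. It gives the time, the measured TCP pose, the force and the opening at its end, in the units of the state.
- arm.read_state(): the state, without advancing time (a new reading comes with each control period).
- arm.get_image(name): name is "scene" or "top" or "wrist"; returns (picture, depth): 480x640x3 uint8, blue, green, red; 480x640 float32, mm along the optical axis (not along the pixel's ray), 0 where there is no reading.
- arm.camera_params(name): a dict with "K" (3x3 intrinsics, pixels), "dist" ([k1, k2, p1, p2, k3] as OpenCV has them; the pictures are not rectified), "world_to_cam" (4x4, takes a point from world to camera coordinates); the wrist camera has in their place "mount" (4x4, takes a point from camera to tool coordinates, whose origin is the TCP and whose axes are the flange's). Camera axes: x right, y up, looking along -z (the intrinsics and any distortion apply to the point x, -y, -z); pixel columns grow to the right and rows downward; lengths in mm; the calibration is good to about 2 mm. A picture is of the moment at which its call begins: read the wrist's pose just before it. camera_params takes no time and is no camera call.
- arm.job_done(): hands the job in, once; it reports no verdict.
The state is a dict: "clock": time; "joints": joint angles; "joint_vel": joint speeds; "joint_efforts": joint torques, N m; "position": TCP position; "ee_rot": TCP orientation; "contact_force": force on the tool from outside, world axes, zero at the start; "wrist_torque": the same for the moment, N m; "gripper_width": finger opening in mm.
Only numpy, scipy, OpenCV 4.12 (cv2) and the standard library are available. Lean on these libraries where they do the work, as an engineer would, in place of code of your own. Each camera call takes 0.05 s, during which the arm holds its last target.

## Working session

There is one attempt and no reset: what is moved stays moved. The work goes in short steps, Python scripts to look and compute and a tool call to move; the robot and the scene stay as the last step left them, time stands still between calls to the robot, and variables do not carry over. Pictures are saved under pics/ and viewed, and the job is handed in when it is done.

Besides the shell and the picture viewer there is one more tool, called after "Request:" as name([rows], argument=value, ...), one row to a line, values as JSON. drive_tool: Moves the arm, as the interface text tells. Its arguments: {"type":"object","properties":{"steps":{"type":"array"}},"required":["steps"]}

```bash
mkdir -p pics; ls
python3 - <<'E'
from bench import arm
import cv2,numpy as np
print(arm.read_state())
for n in("top","scene"):
    im,d=arm.get_image(n); cv2.imwrite(f"pics/{n}0.png",im); np.savez(f"pics/{n}0.npz",im=im,d=d)
    p=arm.camera_params(n); print(n,p); print((d>0).mean())
print(arm.camera_params("wrist"))
E
```

```text
pics
{'clock': 0.0, 'joints': array([ 1.47360622e+00,  3.85550097e-01,  6.62135333e-03, -4.96203752e-04,
       -1.19400898e+00, -2.58602788e-01]), 'joint_vel': array([-0.00185105,  0.00227119, -0.00023716, -0.0020044 , -0.00203347,
        0.00056135]), 'joint_efforts': array([-8.65307766e-05, -3.92287052e+01,  1.88397503e+01,  4.18621883e+00,
       -4.65875346e-03, -6.78794034e-07]), 'position': array([217.45980113, 585.22906166, 191.12424838]), 'ee_rot': array([ 9.84201322e-01, -1.77049594e-01, -1.43531164e-04,  1.08580258e-03]), 'contact_force': array([ 0.47491588,  0.40749044, -0.39546849]), 'wrist_torque': array([-0.0447014 , -0.02013842,  0.00450886]), 'gripper_width': 85.29801767527822}
top {'K': array([[516.00964185,   0.        , 316.53302848],
       [  0.        , 516.00964185, 234.73660232],
       [  0.        ,   0.        ,   1.        ]]), 'dist': array([-0.11949446,  0.        ,  0.        ,  0.        ,  0.        ]), 'world_to_cam': array([[-6.31368776e-02, -9.98002861e-01,  2.00617739e-03,
         4.66359546e+01],
       [ 9.72936844e-01, -6.11031575e-02,  2.22
[... 748 characters left out ...]

       [ 0.00000000e+00,  0.00000000e+00,  0.00000000e+00,
         1.00000000e+00]])}
0.9958658854166667
{'K': array([[333.4047529 ,   0.        , 320.30296957],
       [  0.        , 333.4047529 , 243.18467943],
       [  0.        ,   0.        ,   1.        ]]), 'dist': array([-0.03363039,  0.        ,  0.        ,  0.        ,  0.        ]), 'mount': array([[ 6.81474465e-04,  9.51141657e-01,  3.08754083e-01,
         7.89375406e+01],
       [ 9.99999749e-01, -7.08267890e-04, -2.52990975e-05,
        -9.46211229e-01],
       [ 1.94617577e-04,  3.08754022e-01, -9.51141901e-01,
        -1.82310739e+02],
       [ 0.00000000e+00,  0.00000000e+00,  0.00000000e+00,
         1.00000000e+00]])}
```

View pics/top0.png

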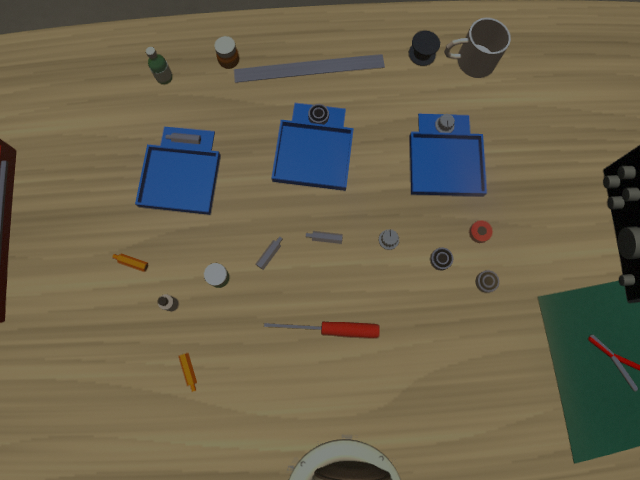

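View pics/scene0.png

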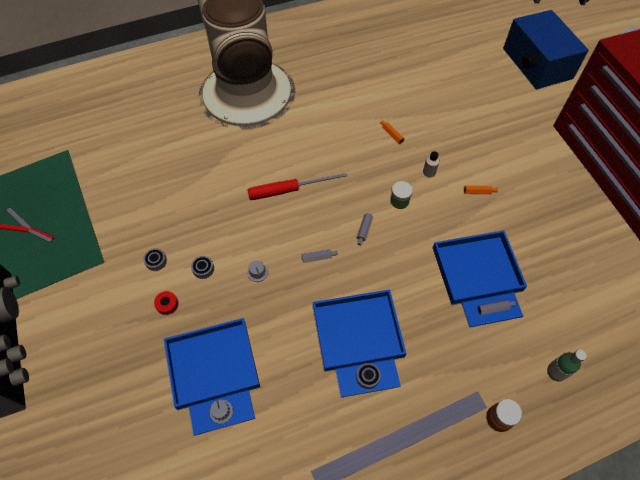

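The top view shows three trays: pillars at (179,180), bearings at (313,155) and knobs at (447,165). The spares are two pillars at (269,252) and (325,237), the knob at (390,239), and bearings at (442,259) and (488,281). The red and orange look-alikes, the jar at (216,274) and the dropper at (167,302) stay put.

```bash
cat > h.py <<'E'
import cv2,numpy as np,json
from scipy.spatial.transform import Rotation as R
from bench import arm
def plane(name,uv,z):
    p=arm.camera_params(name); uv=np.array(uv,float).reshape(-1,1,2)
    n=cv2.undistortPoints(uv,p["K"],p["dist"]).reshape(-1,2)
    T=np.linalg.inv(p["world_to_cam"]); o=T[:3,3]
    d=np.c_[n[:,0],-n[:,1],-np.ones(len(n))]@T[:3,:3].T
    return o+d*((z-o[2])/d[:,2])[:,None]
def pix(name,P):
    p=arm.camera_params(name); P=np.atleast_2d(np.array(P,float))
    c=P@p["world_to_cam"][:3,:3].T+p["world_to_cam"][:3,3]
    c=c*[1,-1,-1]
    return cv2.projectPoints(c,np.zeros(3),np.zeros(3),p["K"],p["dist"])[0].reshape(-1,2)
def depthpts(name,d,mask):
    p=arm.camera_params(name); v,u=np.nonzero(mask&(d>0))
    n=cv2.undistortPoints(np.c_[u,v].astype(float).reshape(-1,1,2),p["K"],p["dist"]).reshape(-1,2)
    dd=d[v,u]; c=np.c_[n[:,0]*dd,-n[:,1]*dd,-dd]
    T=np.linalg.inv(p["world_to_cam"]); return c@T[:3,:3].T+T[:3,3],u,v
E
python3 - <<'E'
from h import *
for name in("top","scene"):
    f=np.load(f"pics/{name}0.npz"); im,d=f["im"],f["d"]
    P,u,v=depthpts(name,d,np.ones(d.shape,bool))
    Z=np.zeros(d.shape,np.float32); Z[v,u]=P[:,2]
    X=np.zeros(d.shape+(3,),np.float32); X[v,u]=P
    bench=Z[(X[...,0]>350)&(X[...,0]<650)&(abs(X[...,1])<250)]
    print(name,"bench z median",np.median(bench))
    m=((Z-np.median(bench)>5)&(X[...,0]>300)&(X[...,0]<800)&(abs(X[...,1])<400)).astype(np.uint8)
    n,l,s,c=cv2.connectedComponentsWithStats(m)
    for i in range(1,n):
        if s[i,4]>60:
            k=l==i; zt=np.percentile(Z[k],90); kk=k&(Z>zt-6)
            r=cv2.minAreaRect(X[kk][:,:2].astype(np.float32))
            col=im[k].mean(0).astype(int)
            print(i,s[i,4],"px",c[i].round(),"zt",zt.round(1),"cen",X[kk][:,:2].mean(0).round(1),"rect",np.round(r[0],1),np.round(r[1],1),round(r[2],1),col)
im=np.load("pics/top0.npz")["im"]
cv2.imwrite("pics/crop.png",cv2.resize(im[215:305,240:510],None,fx=2.9,fy=2.9,interpolation=cv2.INTER_CUBIC))
E
```

```text
top bench z median -0.13629602
1 1311 px [477.  57.] zt 86.7 cen [ 773.4 -322.8] rect [ 778.2 -327.9] [43.1 82. ] 0.3 [54 61 66]
2 524 px [158.  67.] zt 95.2 cen [793.5 299.8] rect [793.8 301.4] [11.2 19.5] 1.8 [47 61 55]
3 71 px [427.  52.] zt 43.0 cen [ 795.9 -217.6] rect [ 794.9 -217.2] [41.6  9.5] 89.7 [35 34 33]
37 1547 px [313. 143.] zt 22.4 cen [633.7  12.1] rect [629.3  11.8] [139.  162.1] 78.8 [87 56 37]
65 1525 px [448. 155.] zt 24.9 cen [ 595.5 -236.7] rect [ 592.8 -236.2] [140.1 155.6] 85.3 [86 59 44]
143 1635 px [178. 170.] zt 22.2 cen [591.3 266.9] rect [590.7 266.4] [141.  148.8] 80.2 [89 58 40]
820 409 px [481. 231.] zt 17.5 cen [ 442.4 -281.1] rect [ 442.6 -280.8] [39.3 40.9] 7.3 [ 43  55 110]
821 240 px [389. 238.] zt 24.8 cen [ 439.5 -111.9] rect [ 439.3 -112.5] [28.3 28.2] 12.2 [91 90 89]
822 329 px [325. 237.] zt 16.7 cen [449.4   1.8] rect [450.7   4.9] [65.  17.2] 81.3 [82 82 85]
824 338 px [269. 253.] zt 16.2 cen [425.1 105.9] rect [428.2 103.9] [15.8 65.4] 50.4 [82 82 85]
826 409 px [441. 258.] zt 17.4 cen [ 396.7 -202.2] rect [ 396.6 -202.9] [39.9 39.4] 52.3
[... 1214 characters left out ...]
 246 px [257. 269.] zt 26.0 cen [ 442.8 -112.6] rect [ 441.8 -112.8] [28.  27.8] 12.4 [97 93 96]
233 1806 px [362. 342.] zt 23.7 cen [640.2   9.6] rect [630.8  10.6] [137.4 161.6] 78.9 [96 51 27]
244 409 px [166. 302.] zt 18.7 cen [ 445.5 -282.7] rect [ 445.1 -282.5] [38.8 38. ] 30.1 [ 13  15 129]
255 362 px [495. 306.] zt 22.4 cen [660.7 254.5] rect [661.1 258. ] [65.8 16.7] 82.0 [99 83 83]
379 1409 px [208. 363.] zt 23.9 cen [ 579.3 -239.7] rect [ 577.  -236.4] [139.  120.3] 85.2 [108  51  21]
628 318 px [563. 360.] zt 100.1 cen [796.2 298.7] rect [795.9 299.5] [16.8  7.7] 87.8 [52 64 58]
942 448 px [221. 411.] zt 29.8 cen [ 659.6 -242.8] rect [ 658.7 -242.6] [28.9 29.1] 49.0 [109  99  98]
```

View pics/crop.png

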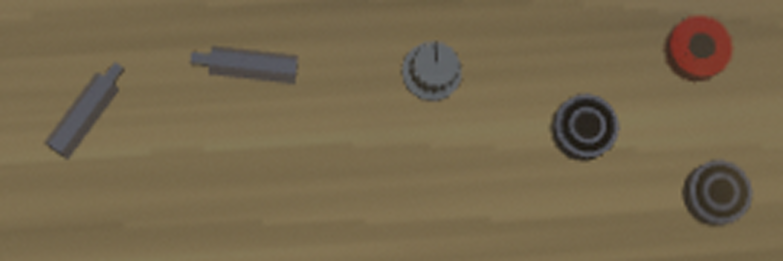

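```bash
cat >> h.py <<'E'
def pose():
    s=arm.read_state(); x=R.from_quat(s["ee_rot"]).as_matrix()
    return s["position"],np.degrees(np.arctan2(x[1,0],x[0,0])),s
def to(x,y,z,h=None):
    """net turn (deg, tool z) and then tool-axis shift in mm after that turn"""
    p,h0,s=pose(); 
    if h is None:h=h0
    t=(h0-h+180)%360-180; a=np.radians(h); dx,dy=x-p[0],y-p[1]
    print("t",round(s["clock"],2),"pos",p.round(1),"h",round(h0,1),"w",round(s["gripper_width"],1),"F",s["contact_force"].round(1),"j6",round(s["joints"][5],2))
    print(" turn",round(t,1),"sx",round(dx*np.cos(a)+dy*np.sin(a),1),"sy",round(dx*np.sin(a)-dy*np.cos(a),1),"sz",round(p[2]-z,1))
E
python3 -c "
from h import *
to(424.4,107,60,-39.6)"
```

```text
t 0.1 pos [217.5 585.3 191.2] h -20.4 w 85.2 F [-0.   0.6  0.7] j6 -0.26
 turn 19.2 sx 464.3 sy 236.6 sz 131.2
```

Request:
drive_tool([
  [0,0,0.02,6.4,0.045],
  [0,0,0.02,6.4,0.045],
  [0,0,0.02,6.4,0.045],
  [0.0357,0.0182,0,0,0.045],
  [0.0357,0.0182,0,0,0.045],
  [0.0357,0.0182,0,0,0.045],
  [0.0357,0.0182,0,0,0.045],
  [0.0357,0.0182,0,0,0.045],
  [0.0357,0.0182,0,0,0.045],
  [0.0357,0.0182,0,0,0.045],
  [0.0357,0.0182,0,0,0.045],
  [0.0357,0.0182,0,0,0.045],
  [0.0357,0.0182,0,0,0.045],
  [0.0357,0.0182,0,0,0.045],
  [0.0357,0.0182,0,0,0.045],
  [0.0357,0.0182,0,0,0.045],
  [0,0,0,0,0.045],
])

```text
clock: 1.8
position: [424.9, 104.3, 131.8]
ee_rot: [0.94, -0.341, -0.0, 0.001]
contact_force: [0.4, 0.0, -0.2]
gripper_width: 44.9
```

```bash
python3 -c "
from h import *
to(424.4,107,60,-39.6)
im,d=arm.get_image('wrist'); cv2.imwrite('pics/w1.png',im)"
```

```text
t 1.8 pos [424.9 104.3 131.8] h -39.9 w 44.9 F [ 0.4  0.  -0.2] j6 0.26
 turn -0.3 sx -2.1 sy -1.7 sz 71.8
```

View pics/w1.png

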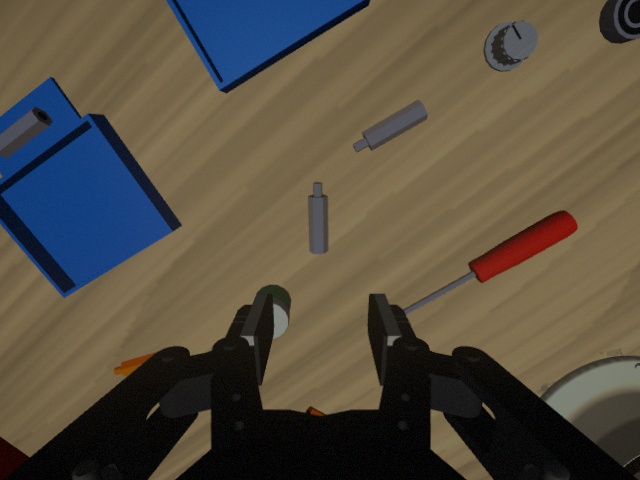

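The wrist view shows the pillar upright at (318,222), between the fingers and aligned with them. I'll use this frame to refine the positions in the arm's own frame.

```bash
cat >> h.py <<'E'
def wrist(save=None,zlo=5):
    p,h,s=pose(); Rm=R.from_quat(s["ee_rot"]).as_matrix()
    im,d=arm.get_image("wrist")
    if save: cv2.imwrite(f"pics/{save}.png",im)
    c=arm.camera_params("wrist"); v,u=np.mgrid[0:480,0:640]
    n=cv2.undistortPoints(np.c_[u.ravel(),v.ravel()].astype(float).reshape(-1,1,2),c["K"],c["dist"]).reshape(-1,2)
    dd=d.ravel(); C=np.c_[n[:,0]*dd,-n[:,1]*dd,-dd]
    T=C@c["mount"][:3,:3].T+c["mount"][:3,3]
    W=(T@Rm.T+p).reshape(480,640,3); W[d<=0]=-999
    return im,W
def blobs(im,W,zlo=5,zhi=60,minpx=120):
    m=((W[...,2]>zlo)&(W[...,2]<zhi)).astype(np.uint8); m[420:]=0
    n,l,s,c=cv2.connectedComponentsWithStats(m)
    for i in range(1,n):
        if s[i,4]<minpx: continue
        k=l==i; zt=np.percentile(W[k][:,2],90); kk=k&(W[...,2]>zt-5)
        r=cv2.minAreaRect(W[kk][:,:2].astype(np.float32))
        edge=" EDGE" if s[i,0]==0 or s[i,1]==0 or s[i,0]+s[i,2]==640 else ""
        print(i,s[i,4],"px",c[i].round(),"zt",zt.round(1),"cen",W[kk][:,:2].mean(0).round(1),"rect",np.round(r[0],1),np.round(r[1],1),round(r[2],1),im[k].mean(0).astype(int),edge)
E
python3 -c "
from h import *
im,W=wrist(); k=W[...,2]; print(np.median(k[200:300,400:450]))
blobs(im,W)"
```

```text
0.6742925597573901
1 3386 px [264.  41.] zt 23.2 cen [570.5  48.4] rect [564.4  44.2] [147.3  62.6] 49.9 [97 51 20]  EDGE
34 1319 px [623.  20.] zt 17.7 cen [ 399.6 -192.2] rect [ 399. -192.] [22.2 31.9] 66.5 [35 33 33]  EDGE
130 1642 px [515.  42.] zt 25.3 cen [ 441.7 -110.5] rect [ 441.1 -111.7] [29.1 29.4] 14.2 [76 74 72] 
257 8981 px [ 67. 185.] zt 22.8 cen [596.1 257.8] rect [593.1 266.5] [140.6 147.6] 79.8 [79 44 24]  EDGE
270 1562 px [394. 125.] zt 17.2 cen [451.8   0.7] rect [452.5   5.3] [65.5 15.5] 79.4 [80 78 80] 
446 1244 px [319. 220.] zt 17.2 cen [427.6 105.8] rect [430.3 103.8] [15.2 65.9] 50.5 [79 78 81] 
579 3496 px [513. 251.] zt 26.0 cen [286.3 -30.5] rect [285.1 -28.6] [99.6 22.7] 82.4 [ 23  31 104] 
656 137 px [128. 236.] zt 6.0 cen [534.4 259.7] rect [533.3 260.6] [16.3 29.7] 7.9 [129  66  25] 
805 877 px [279. 307.] zt 43.1 cen [385.6 187.9] rect [383.9 188.4] [15.1 37. ] 48.0 [74 86 83] 
807 394 px [133. 363.] zt 16.9 cen [435.1 366.2] rect [433.7 366.2] [49.5 12.3] 70.1 [  9  61 118] 
808 4612 px [600. 392.] zt 36.5 cen [ 60.8 -14.2] rect [ 61.7 -12.1] [57.9 10.1] 76.7 [ 89 102 102]  EDGE
```

Request:
drive_tool([
  [-0.001,-0.0028,0.03,0,0.045],
  [0,0,0.03,0,0.045],
  [0,0,0.03,0,0.045],
  [0,0,0.02,0,0.045],
  [0,0,0.013,0,0.045],
  [0,0,0.004,0,0.045],
  [0,0,0,0,0.045],
  [0,0,0,0,0.0],
  [0,0,0,0,0.0],
  [0,0,0,0,0.0],
  [0,0,0,0,0.0],
  [0,0,0,0,0.0],
  [0,0,0,0,0.0],
])

```text
clock: 3.2
position: [425.7, 110.5, 5.3]
ee_rot: [0.941, -0.339, 0.0, -0.0]
contact_force: [-1.2, 0.5, 0.6]
gripper_width: -0.2
```

```bash
python3 -c "
from h import *
a=np.radians(-10);to(577.5+30*np.sin(a),268.5-30*np.cos(a),48,-10)
print(577.5-30*np.sin(a),268.5+30*np.cos(a))"
```

```text
t 3.2 pos [425.7 110.5   5.3] h -39.6 w -0.2 F [-1.2  0.5  0.6] j6 0.25
 turn -29.6 sx 122.1 sy -151.9 sz -42.7
582.709445330008 298.0442325903662
```

```bash
python3 -c "
from h import *
im,W=wrist('w2'); blobs(im,W)"
```

```text
1 3070 px [178.  20.] zt 23.0 cen [567.  81.] rect [564.8  79.6] [43.6 18.4] 50.0 [66 32 10]  EDGE
47 4742 px [457. 113.] zt 17.2 cen [452.    0.9] rect [452.4   5.2] [66.4 15.8] 80.1 [77 74 76] 
48 5382 px [ 44. 235.] zt 22.9 cen [536.5 216.7] rect [530.4 224.6] [ 50.9 101.6] 35.4 [63 32 14]  EDGE
55 2978 px [325. 264.] zt 55.4 cen [432.7 105.6] rect [432.4 105.9] [26.8  5.4] 51.0 [65 65 67] 
228 4516 px [589. 338.] zt 25.0 cen [291.9   1.3] rect [ 2.9e+02 -2.0e-01] [42.9 22.8] 80.1 [19 22 84]  EDGE
```

View pics/w2.png

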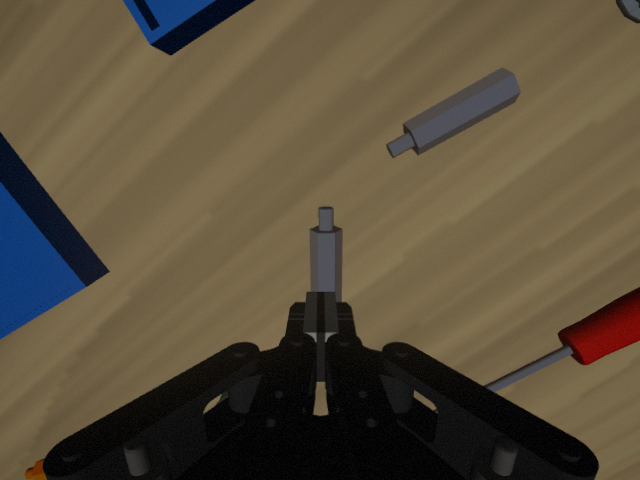

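```bash
python3 -c "
from h import *
im,W=wrist(); 
for v in (230,260,280,290,300,310,320,330,340,360): print(v,[W[v,u].round(1).tolist() for u in (314,326,334)])
print(pose()[0])"
```

```text
230 [[450.8, 95.3, 11.6], [446.6, 90.2, 11.6], [443.8, 86.8, 11.5]]
260 [[437.9, 106.0, 13.7], [434.5, 100.2, 16.4], [431.4, 97.0, 15.7]]
280 [[428.0, 114.3, 12.1], [425.7, 107.4, 17.9], [422.5, 104.2, 16.8]]
290 [[423.1, 118.4, 11.8], [420.4, 111.7, 16.4], [417.7, 108.1, 16.8]]
300 [[435.3, 107.1, 56.0], [432.3, 102.8, 56.7], [430.2, 100.0, 57.1]]
310 [[435.7, 106.6, 65.9], [433.1, 102.4, 67.0], [430.4, 100.2, 65.9]]
320 [[435.3, 106.7, 73.1], [432.8, 102.7, 74.1], [431.0, 100.2, 74.5]]
330 [[436.1, 105.9, 81.9], [432.5, 103.1, 80.3], [431.3, 100.3, 81.7]]
340 [[436.0, 105.8, 88.1], [430.7, 104.6, 83.2], [432.3, 99.9, 89.4]]
360 [[432.2, 108.9, 92.6], [428.7, 106.4, 91.2], [432.7, 100.1, 100.4]]
[425.63992771 110.5441807    5.25759619]
```

The wrist depth puts the fingertips at about z=52 rather than at TCP z=5. I'll check that with the fixed cameras.

```bash
python3 -c "
from h import *
for n in('scene','top'):
    im,d=arm.get_image(n); np.savez(f'pics/{n}1.npz',im=im,d=d)
    u,v=pix(n,[[425.7,110.5,5.3]])[0]; print(n,u,v)
    u,v=int(u),int(v)
    c=im[max(0,v-75):v+75,max(0,u-100):u+100]; cv2.imwrite(f'pics/{n}1.png',cv2.resize(c,None,fx=3.5,fy=3.5,interpolation=cv2.INTER_CUBIC))
"
```

```text
scene 366.28705313412087 226.92153606960866
top 266.1510391198602 253.93694254073324
```

View pics/scene1.png

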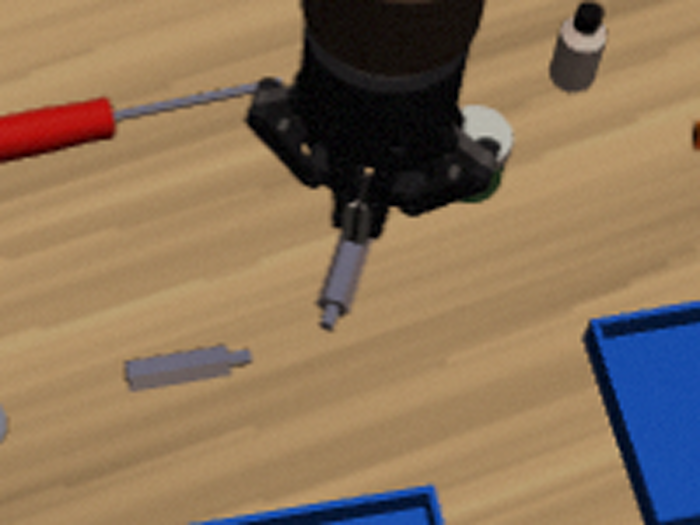

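View pics/top1.png

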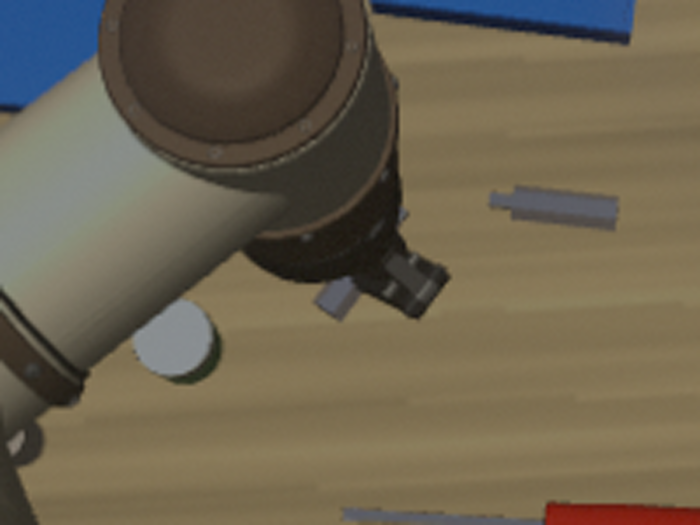

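```bash
python3 -c "
from h import *
f=np.load('pics/scene1.npz'); P,u,v=depthpts('scene',f['d'],np.ones((480,640),bool))
W=np.zeros((480,640,3));W[v,u]=P
for r in range(204,230,2): print(r,[W[r,c].round(0).tolist() for c in (364,366,368,370,372)])
print(pix('scene',[[425.7,110.5,z] for z in (5,20,35,50)]))
"
```

```text
204 [[429.0, 97.0, 97.0], [433.0, 99.0, 102.0], [426.0, 107.0, 89.0], [441.0, 102.0, 111.0], [442.0, 105.0, 112.0]]
206 [[430.0, 97.0, 93.0], [433.0, 99.0, 96.0], [427.0, 107.0, 82.0], [437.0, 105.0, 98.0], [439.0, 108.0, 100.0]]
208 [[432.0, 96.0, 90.0], [433.0, 100.0, 89.0], [432.0, 105.0, 84.0], [437.0, 106.0, 91.0], [440.0, 108.0, 94.0]]
210 [[430.0, 98.0, 79.0], [432.0, 101.0, 80.0], [435.0, 104.0, 83.0], [437.0, 106.0, 85.0], [440.0, 108.0, 88.0]]
212 [[431.0, 98.0, 73.0], [432.0, 102.0, 73.0], [435.0, 104.0, 76.0], [437.0, 107.0, 77.0], [435.0, 112.0, 71.0]]
214 [[430.0, 99.0, 65.0], [434.0, 101.0, 70.0], [436.0, 104.0, 70.0], [439.0, 107.0, 73.0], [437.0, 112.0, 68.0]]
216 [[430.0, 100.0, 57.0], [434.0, 101.0, 63.0], [437.0, 104.0, 65.0], [438.0, 108.0, 65.0], [437.0, 112.0, 61.0]]
218 [[431.0, 100.0, 53.0], [435.0, 102.0, 57.0], [435.0, 106.0, 55.0], [436.0, 110.0, 54.0], [438.0, 112.0, 55.0]]
220 [[416.0, 109.0, 17.0], [418.0, 112.0, 17.0], [437.0, 105.0, 51.0], [417.0, 122.0, 11.0], [413.0, 129.0, 0.0]]
222 [[420.0, 107.0, 17.0], [421.0, 111.0, 17.0], [424.0, 114.0, 19.0], [421.0, 120.0, 11.0], [417.0, 127.0, 1.0]]
224 [[424.0, 105.0, 17.0], [425.0, 110.0, 15.0], [425.0, 114.0, 12.0], [419.0, 122.0, -1.0], [421.0, 125.0, 0.0]]
226 [[428.0, 104.0, 17.0], [430.0, 107.0, 18.0], [429.0, 112.0, 13.0], [425.0, 119.0, 3.0], [427.0, 122.0, 3.0]]
228 [[431.0, 103.0, 14.0], [433.0, 106.0, 16.0], [432.0, 111.0, 10.0], [428.0, 118.0, 1.0], [429.0, 122.0, -0.0]]
[[366.27516187 227.00145381]
 [366.87713918 222.9544798 ]
 [367.49462127 218.80059763]
 [368.12819526 214.53564282]]
```

The scene camera confirms it: the real fingertips end about 45 mm above the reported TCP, and the positions in x and y agree. I'll treat the tip height as reported z + 45 and descend carefully.

Request:
drive_tool([
  [0.0025,0.0025,0,0,0.045],
  [0,0,0,0,0.045],
  [0,0,0,0,0.045],
  [0,0,0.015,0,0.045],
  [0,0,0.012,0,0.045],
  [0,0,0.006,0,0.045],
  [0,0,0.004,0,0.045],
  [0,0,0,0,0.045],
  [0,0,0,0,0.045],
])

```text
clock: 4.3
position: [426.2, 107.2, -31.5]
ee_rot: [0.941, -0.339, 0.0, -0.0]
contact_force: [-0.2, -0.4, 0.0]
gripper_width: 45.2
```

```bash
python3 -c "
from h import *
to(426,107,-41,-39.6)
im,W=wrist('w3')
f,d=arm.get_image('scene'); P,u,v=depthpts('scene',d,np.ones((480,640),bool))
c=f[150:300,270:470]; cv2.imwrite('pics/s3.png',cv2.resize(c,None,fx=3.5,fy=3.5,interpolation=cv2.INTER_CUBIC))"
```

```text
t 4.3 pos [426.2 107.2 -31.5] h -39.6 w 45.2 F [-0.2 -0.4  0. ] j6 0.26
 turn 0.0 sx -0.0 sy 0.3 sz 9.5
```

View pics/w3.png

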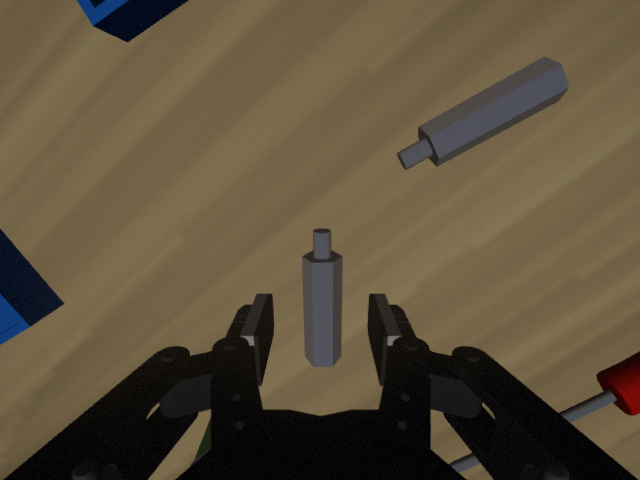

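View pics/s3.png

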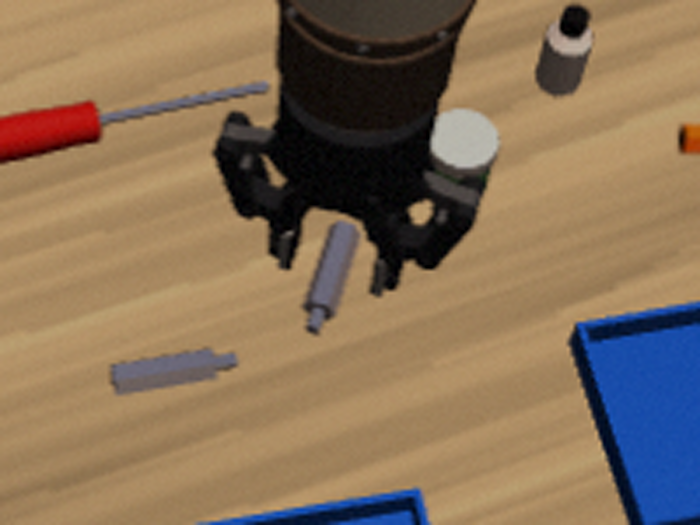

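Request:
drive_tool([
  [0,0,0,0,0.03],
  [0,0,0.005,0,0.03],
  [0,0,0.0045,0,0.03],
  [0,0,0,0,0.03],
  [0,0,0,0,0.0],
  [0,0,0,0,0.0],
  [0,0,0,0,0.0],
  [0,0,0,0,0.0],
])

```text
clock: 5.2
position: [427.7, 107.9, -38.7]
ee_rot: [0.941, -0.338, 0.001, -0.001]
contact_force: [-4.4, -2.2, 28.2]
gripper_width: 15.7
```

Request:
drive_tool([
  [0,0,-0.004,0,0.0],
  [0,0,-0.02,0,0.0],
  [0,0,-0.02,0,0.0],
  [0,0,-0.008,0,0.0],
  [0,0,0,0,0.0],
])

```text
clock: 5.7
position: [426.4, 107.4, 11.2]
ee_rot: [0.941, -0.339, 0.001, -0.001]
contact_force: [0.8, 0.1, -1.1]
gripper_width: 15.6
```

```bash
python3 -c "
from h import *
a=np.radians(-10);to(577.5+30*np.sin(a),268.5-30*np.cos(a),10,-10)
im,W=wrist('w4');blobs(im,W,zhi=100)
f,d=arm.get_image('scene')
c=f[150:300,270:470]; cv2.imwrite('pics/s4.png',cv2.resize(c,None,fx=3.5,fy=3.5,interpolation=cv2.INTER_CUBIC))"
```

```text
t 5.7 pos [426.4 107.4  11.2] h -39.6 w 15.6 F [ 0.8  0.1 -1.1] j6 0.26
 turn -29.6 sx 120.9 sy -154.9 sz 1.2
1 3568 px [184.  25.] zt 23.1 cen [567.4  77.7] rect [572.9  69.3] [48.  26.1] 78.9 [69 34 11]  EDGE
21 420 px [629.   9.] zt 14.3 cen [438.6 -98.1] rect [437.  -98.5] [11.9  3.3] 15.1 [37 39 39]  EDGE
85 4382 px [448. 119.] zt 17.2 cen [452.   1.] rect [452.3   5.5] [66.4 15.7] 79.9 [77 75 77] 
86 5529 px [ 46. 233.] zt 22.9 cen [538.8 217.1] rect [531.9 225.8] [ 56.  111.4] 35.2 [64 32 14]  EDGE
133 9837 px [321. 322.] zt 96.3 cen [432.8 102.5] rect [428.5 106.5] [59.4 23.3] 50.3 [48 48 50] 
290 4752 px [588. 331.] zt 25.2 cen [291.2  -2.5] rect [288.9  -4.5] [51.6 23. ] 84.4 [17 20 87]  EDGE
387 137 px [220. 345.] zt 99.7 cen [457.  126.5] rect [457.3 126.6] [11.4  2.8] 47.4 [15 22 26] 
388 155 px [420. 345.] zt 99.6 cen [414.3  74.6] rect [414.2  74.1] [11.5  2.9] 48.4 [15 21 24]
```

View pics/w4.png

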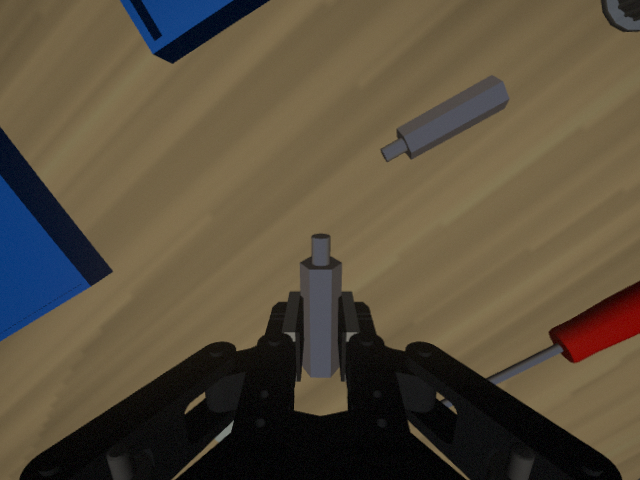

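View pics/s4.png

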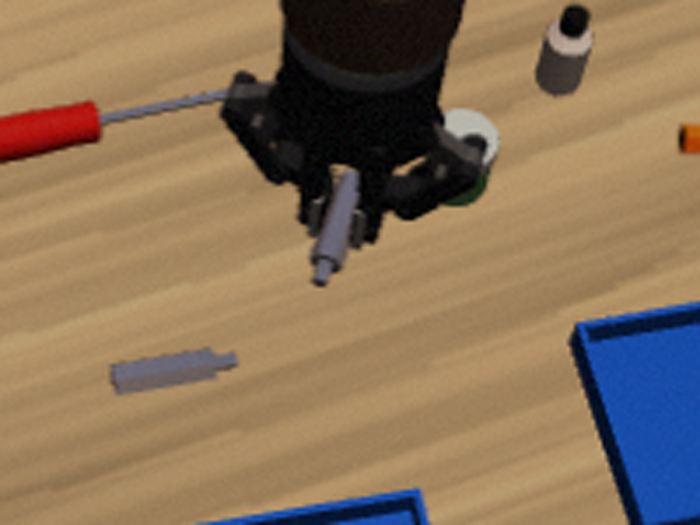

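Request:
drive_tool([
  [0,0,0.003,-7.4,0.0],
  [0,0,0.003,-7.4,0.0],
  [0,0,0.003,-7.4,0.0],
  [0,0,0.003,-7.4,0.0],
  [0.02,-0.0258,0,0,0.0],
  [0.02,-0.0258,0,0,0.0],
  [0.02,-0.0258,0,0,0.0],
  [0.02,-0.0258,0,0,0.0],
  [0.02,-0.0258,0,0,0.0],
  [0.02,-0.0258,0,0,0.0],
  [0,0,0,0,0.0],
  [0,0,0,0,0.0],
  [0,0,0,0,0.0],
])

```text
clock: 7.1
position: [569.4, 237.5, -2.8]
ee_rot: [0.996, -0.087, -0.001, 0.001]
contact_force: [0.1, -0.5, -0.8]
gripper_width: 15.5
```

```bash
python3 -c "
from h import *
a=np.radians(-10);to(577.5+30*np.sin(a),268.5-30*np.cos(a),-34,-10)
im,W=wrist('w5');blobs(im,W,zhi=100)"
```

```text
t 7.1 pos [569.4 237.5  -2.8] h -10.0 w 15.5 F [ 0.1 -0.5 -0.8] j6 0.74
 turn -0.0 sx 2.6 sy -1.9 sz 31.2
1 7898 px [615. 154.] zt 22.5 cen [601.4  85.2] rect [608.1  73.8] [28.1 91.9] 79.4 [65 32 11]  EDGE
266 5765 px [247. 120.] zt 21.1 cen [659.8 255.5] rect [660.4 260. ] [66.2 15.4] 79.7 [107  93  88] 
820 31175 px [287. 308.] zt 93.7 cen [575.  237.8] rect [571.  238.6] [97.1 26.3] 79.8 [70 48 36] 
1422 121 px [174. 231.] zt 5.8 cen [612.7 311.7] rect [614.4 310.7] [14.7 13.7] 28.2 [159  81  27]
```

View pics/w5.png

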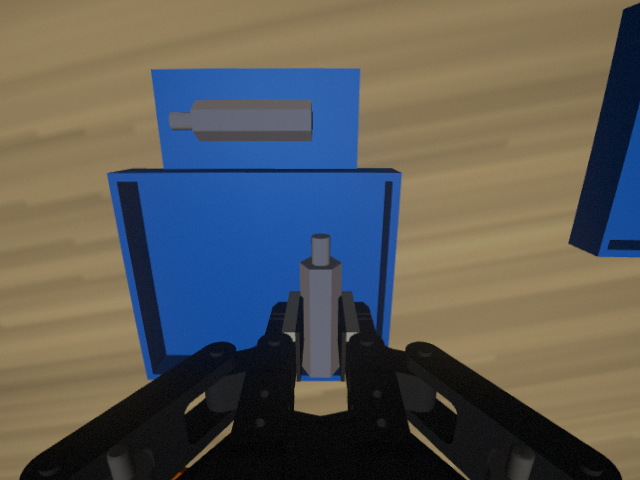

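Request:
drive_tool([
  [0.002,-0.004,0.012,0,0.0],
  [0,0,0.012,0,0.0],
  [0,0,0.005,0,0.0],
  [0,0,0.002,0,0.0],
  [0,0,0,0,0.0],
  [0,0,0,0,0.0],
])

```text
clock: 7.75
position: [573.9, 242.4, -32.0]
ee_rot: [0.996, -0.087, 0.0, -0.0]
contact_force: [0.9, 0.0, -1.6]
gripper_width: 15.4
```

Request:
drive_tool([
  [0,0,0.001,0,0.0],
  [0,0,0.001,0,0.0],
  [0,0,0,0,0.0],
])

```text
clock: 8.05
position: [573.6, 242.3, -34.2]
ee_rot: [0.996, -0.087, 0.0, -0.0]
contact_force: [1.0, 1.2, -1.7]
gripper_width: 15.6
```

Request:
drive_tool([
  [0,0,0.001,0,0.0],
  [0,0,0,0,0.0],
])

```text
clock: 8.25
position: [573.7, 242.4, -34.5]
ee_rot: [0.996, -0.087, 0.0, -0.0]
contact_force: [-1.2, -0.7, 3.2]
gripper_width: 15.9
```

Request:
drive_tool([
  [0,0,0,0,0.03],
  [0,0,0,0,0.03],
  [0,0,0,0,0.03],
  [0,0,-0.02,0,0.03],
  [0,0,-0.03,0,0.03],
  [0,0,-0.03,0,0.03],
  [0,0,0,0,0.03],
  [0,0,0,0,0.03],
])

```text
clock: 9.05
position: [573.7, 242.5, 45.3]
ee_rot: [0.996, -0.087, 0.0, -0.001]
contact_force: [0.8, -0.7, -0.8]
gripper_width: 29.8
```

```bash
python3 -c "
from h import *
to(451.8,-0.7,40,-100.2)
im,W=wrist('w6');blobs(im,W,zhi=100)"
```

```text
t 9.05 pos [573.7 242.5  45.3] h -10.0 w 29.8 F [ 0.8 -0.7 -0.8] j6 0.74
 turn 90.2 sx 261.0 sy 76.9 sz 5.3
63 7117 px [576. 137.] zt 22.9 cen [620.7  74.3] rect [617.3  52.6] [ 66.5 118.9] 79.4 [77 39 15]  EDGE
399 3375 px [273. 130.] zt 21.1 cen [660.  255.6] rect [660.9 260. ] [65.8 16.1] 79.9 [100  86  82] 
813 9885 px [274. 250.] zt 23.7 cen [591.1 268.8] rect [578.6 268.9] [138.9 119. ] 79.8 [99 55 28] 
1091 2657 px [321. 250.] zt 21.1 cen [576.5 242.6] rect [579.3 242.6] [15.9 66.2] 80.7 [102  84  77] 
2317 729 px [622. 347.] zt 16.7 cen [457.1  22.4] rect [456.5  25. ] [27.9 15.1] 88.6 [70 69 71]  EDGE
```

View pics/w6.png

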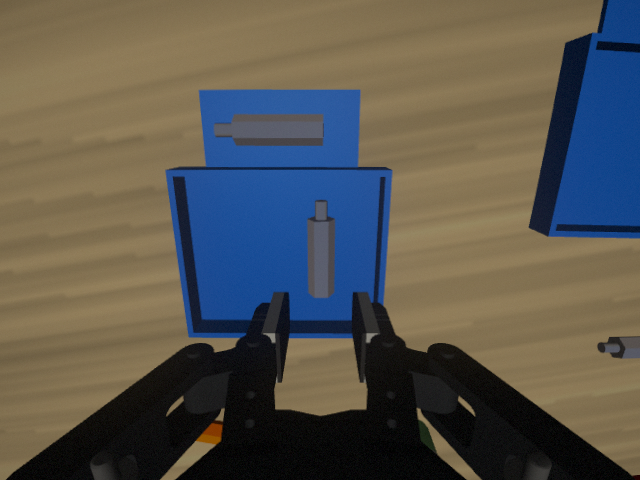

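Request:
drive_tool([
  [0,0,0,8.2,0.032],
  [0,0,0,8.2,0.032],
  [0,0,0,8.2,0.032],
  [0,0,0,8.2,0.032],
  [0,0,0,8.2,0.032],
  [0,0,0,8.2,0.032],
  [0,0,0,8.2,0.032],
  [0,0,0,8.2,0.032],
  [0,0,0,8.2,0.032],
  [0,0,0,8.2,0.032],
  [0,0,0,8.2,0.032],
  [0.0373,0.011,0,0,0.032],
  [0.0373,0.011,0,0,0.032],
  [0.0373,0.011,0,0,0.032],
  [0.0373,0.011,0,0,0.032],
  [0.0373,0.011,0,0,0.032],
  [0.0373,0.011,0,0,0.032],
  [0.0373,0.011,0,0,0.032],
  [0,0,0,0,0.032],
  [0,0,0,0,0.032],
])

```text
clock: 11.1
position: [450.9, -2.0, 44.0]
ee_rot: [-0.641, 0.768, 0.0, -0.001]
contact_force: [0.8, 1.9, -0.5]
gripper_width: 32.3
```

```bash
python3 -c "
from h import *
im,W=wrist('w7');blobs(im,W,zhi=40)
to(451.3,-0.6,-39,-100.2)"
```

```text
14 3308 px [73. 19.] zt 23.0 cen [ 560.6 -165.9] rect [ 564.3 -166.4] [ 6.5 82.6] 86.3 [70 32  8]  EDGE
57 2523 px [303.  77.] zt 25.4 cen [ 441.  -111.6] rect [ 441.  -111.8] [29.2 29.3] 32.0 [96 92 89] 
66 8708 px [567. 186.] zt 26.1 cen [286.2 -33.2] rect [285.2 -28.9] [99.7 22.4] 83.1 [ 19  25 102] 
84 2201 px [320. 259.] zt 17.2 cen [ 4.509e+02 -4.000e-01] rect [451.8   5.8] [66.7 15.6] 80.2 [81 79 82] 
85 11634 px [ 77. 296.] zt 22.9 cen [627.4  -4.3] rect [622.2  13.6] [139.7 144.6] 78.9 [66 35 17]  EDGE
559 125 px [121. 315.] zt 5.9 cen [609.1  21.5] rect [609.4  22.3] [15.4 17.4] 50.5 [131  64  16] 
t 11.15 pos [451.7  -1.2  44.2] h -100.2 w 32.1 F [0.2 1.1 1.2] j6 -0.54
 turn -0.0 sx -0.5 sy 0.5 sz 83.2
```

View pics/w7.png

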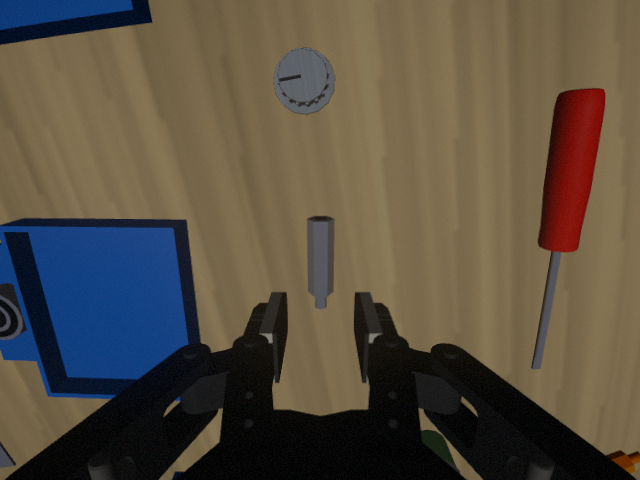

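Request:
drive_tool([
  [0,0,0.025,0,0.032],
  [0,0,0.025,0,0.032],
  [0,0,0.018,0,0.032],
  [0,0,0.009,0,0.032],
  [0,0,0.004,0,0.032],
  [0,0,0,0,0.032],
  [0,0,0,0,0.0],
  [0,0,0,0,0.0],
  [0,0,0,0,0.0],
  [0,0,0,0,0.0],
])

```text
clock: 12.15
position: [452.4, -0.8, -35.5]
ee_rot: [-0.642, 0.767, -0.0, 0.001]
contact_force: [-1.8, 2.2, 4.8]
gripper_width: 15.6
```

Request:
drive_tool([
  [0,0,-0.02,0,0.0],
  [0,0,-0.016,-8.2,0.0],
  [0,0,0,-8.2,0.0],
  [0,0,0,-8.2,0.0],
  [0,0,0,-8.2,0.0],
  [0,0,0,-8.2,0.0],
  [0,0,0,-8.2,0.0],
  [0,0,0,-8.2,0.0],
  [0,0,0,-8.2,0.0],
  [0,0,0,-8.2,0.0],
  [0,0,0,-8.2,0.0],
  [0,0,0,-8.2,0.0],
  [0.0097,-0.0394,0,0,0.0],
  [0.0097,-0.0394,0,0,0.0],
  [0.0097,-0.0394,0,0,0.0],
  [0.0097,-0.0394,0,0,0.0],
  [0.0097,-0.0394,0,0,0.0],
  [0.0097,-0.0394,0,0,0.0],
  [0.0097,-0.0394,0,0,0.0],
  [0.0097,-0.0394,0,0,0.0],
])

```text
clock: 14.15
position: [582.8, 297.0, -0.7]
ee_rot: [0.996, -0.087, -0.0, 0.0]
contact_force: [1.5, -1.1, -0.5]
gripper_width: 15.2
```

Request:
drive_tool([
  [0,0,0,0,0.0],
  [0,0,0,0,0.0],
  [0,0,0,0,0.0],
])

```text
clock: 14.45
position: [581.7, 294.6, -0.9]
ee_rot: [0.996, -0.087, -0.001, 0.001]
contact_force: [0.3, 0.4, -0.9]
gripper_width: 15.6
```

```bash
python3 -c "
from h import *
to(583.5,296.5,-31.5,-10.1)
im,W=wrist('w8')"
```

```text
t 14.45 pos [581.7 294.6  -0.9] h -10.0 w 15.6 F [ 0.3  0.4 -0.9] j6 0.68
 turn 0.1 sx 1.4 sy -2.2 sz 30.6
```

View pics/w8.png

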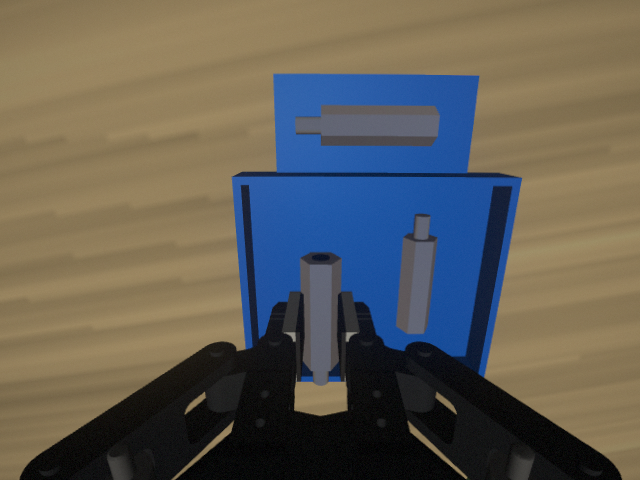

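Request:
drive_tool([
  [0.003,-0.001,0.012,0,0.0],
  [0,0,0.012,0,0.0],
  [0,0,0.004,0,0.0],
  [0,0,0.002,0,0.0],
  [0,0,0,0,0.0],
  [0,0,0,0,0.0],
])

```text
clock: 15.1
position: [586.3, 296.7, -30.1]
ee_rot: [0.996, -0.087, 0.0, -0.0]
contact_force: [1.2, 0.2, -0.4]
gripper_width: 15.2
```

Request:
drive_tool([
  [0,0,0.001,0,0.0],
  [0,0,0,0,0.0],
])

```text
clock: 15.3
position: [586.0, 296.5, -31.2]
ee_rot: [0.996, -0.087, 0.0, -0.0]
contact_force: [0.4, 0.2, -1.1]
gripper_width: 15.4
```

Request:
drive_tool([
  [0,0,0.001,0,0.0],
  [0,0,0,0,0.0],
  [0,0,0,0,0.03],
  [0,0,0,0,0.03],
  [0,0,0,0,0.03],
  [0,0,-0.02,0,0.03],
  [0,0,-0.03,0,0.03],
  [0,0,-0.03,0,0.03],
  [0,0,0,0,0.03],
  [0,0,0,0,0.03],
])

```text
clock: 16.3
position: [586.0, 296.6, 48.3]
ee_rot: [0.996, -0.087, 0.0, -0.001]
contact_force: [0.1, -0.7, -0.5]
gripper_width: 29.9
```

```bash
python3 -c "
from h import *
im,W=wrist('w9');blobs(im,W,zhi=40)
to(441,-111.7,50,-95)"
```

```text
49 2608 px [627. 189.] zt 22.3 cen [583.8  89.6] rect [591.1  84.4] [15.5 54.2] 81.3 [54 26 10]  EDGE
141 3321 px [363. 134.] zt 21.1 cen [660.1 256. ] rect [661. 260.] [65.6 15.8] 80.2 [101  86  81] 
338 7643 px [387. 234.] zt 23.1 cen [596.1 252.8] rect [578.9 268.5] [138.7 118.7] 79.9 [107  58  28] 
542 2547 px [321. 255.] zt 21.1 cen [586.7 297.3] rect [581.  298.5] [15.6 66.7] 79.5 [101  83  76] 
552 2544 px [401. 254.] zt 21.1 cen [576.6 243.5] rect [579.2 242.3] [15.7 66.6] 79.4 [101  83  77] 
1217 1090 px [321. 329.] zt 22.8 cen [529.1 307.1] rect [528.7 307.6] [45.7  5.9] 79.3 [80 43 22] 
t 16.35 pos [585.3 296.1  47.1] h -10.0 w 29.8 F [-0.5  0.1 -1.4] j6 0.68
 turn 85.0 sx 418.8 sy 108.2 sz -2.9
```

View pics/w9.png

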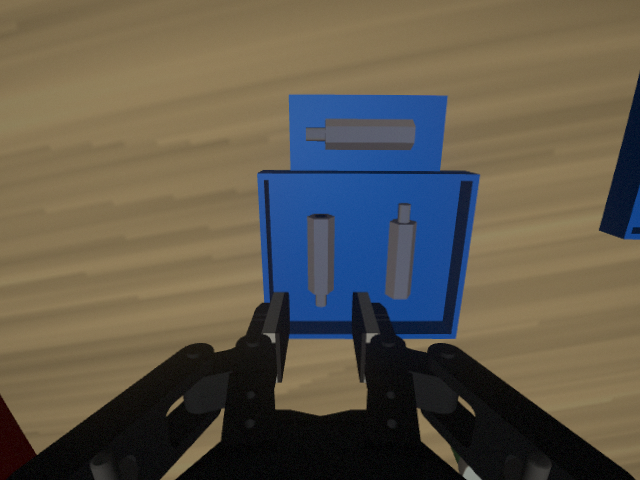

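Request:
drive_tool([
  [0,0,0,8.5,0.05],
  [0,0,0,8.5,0.05],
  [0,0,0,8.5,0.05],
  [0,0,0,8.5,0.05],
  [0,0,0,8.5,0.05],
  [0,0,0,8.5,0.05],
  [0,0,0,8.5,0.05],
  [0,0,0,8.5,0.05],
  [0,0,0,8.5,0.05],
  [0,0,0,8.5,0.05],
  [0.0419,0.0108,0,0,0.05],
  [0.0419,0.0108,0,0,0.05],
  [0.0419,0.0108,0,0,0.05],
  [0.0419,0.0108,0,0,0.05],
  [0.0419,0.0108,0,0,0.05],
  [0.0419,0.0108,0,0,0.05],
  [0.0419,0.0108,0,0,0.05],
  [0.0419,0.0108,0,0,0.05],
  [0.0419,0.0108,0,0,0.05],
  [0.0419,0.0108,0,0,0.05],
])

```text
clock: 18.35
position: [439.9, -113.2, 46.6]
ee_rot: [-0.676, 0.737, 0.001, -0.001]
contact_force: [-0.5, -0.6, 0.4]
gripper_width: 49.8
```

Request:
drive_tool([
  [0,0,0,0,0.05],
  [0,0,0,0,0.05],
  [0,0,0,0,0.05],
])

```text
clock: 18.65
position: [441.9, -111.3, 47.2]
ee_rot: [-0.676, 0.737, 0.0, -0.0]
contact_force: [-0.3, -0.6, 0.0]
gripper_width: 49.9
```

```bash
python3 -c "
from h import *
im,W=wrist('w10');blobs(im,W,zhi=40)
to(441,-111.7,-30,-95)"
```

```text
34 7923 px [108. 131.] zt 23.0 cen [ 555.6 -197.1] rect [ 578.  -219.5] [107.5 119.6] 85.2 [77 39 16]  EDGE
35 229 px [292.   3.] zt 14.6 cen [ 445.1 -262.6] rect [ 445.4 -262.8] [ 2.3 16.9] 84.5 [ 2  3 44]  EDGE
198 137 px [118.  39.] zt 6.0 cen [ 551.6 -255.9] rect [ 551.7 -256.4] [13.5 14. ] 27.2 [131  65  18] 
493 3675 px [379. 105.] zt 17.7 cen [ 398.5 -203.4] rect [ 398.3 -202.9] [38.9 39. ] 68.7 [56 54 55] 
1287 1712 px [322. 254.] zt 25.3 cen [ 440.8 -112.8] rect [ 440.7 -111.7] [29.1 29.1] 54.3 [92 91 89] 
1309 4216 px [539. 327.] zt 26.1 cen [285.1 -40.3] rect [285.  -33.6] [91.2 21.8] 83.0 [ 10  18 106] 
1310 5947 px [ 76. 371.] zt 22.5 cen [655.8 -25.7] rect [634.  -36.1] [171.3  66.6] 24.3 [55 33 22] 
1384 151 px [ 90. 382.] zt 5.7 cen [644.  -11.4] rect [642.6 -12.2] [34.9 15.6] 55.1 [129  63  17] 
t 18.7 pos [ 442.1 -111.    47.3] h -94.9 w 49.7 F [-0.3  0.3 -0.1] j6 -0.2
 turn 0.1 sx 0.8 sy 1.0 sz 77.3
```

View pics/w10.png

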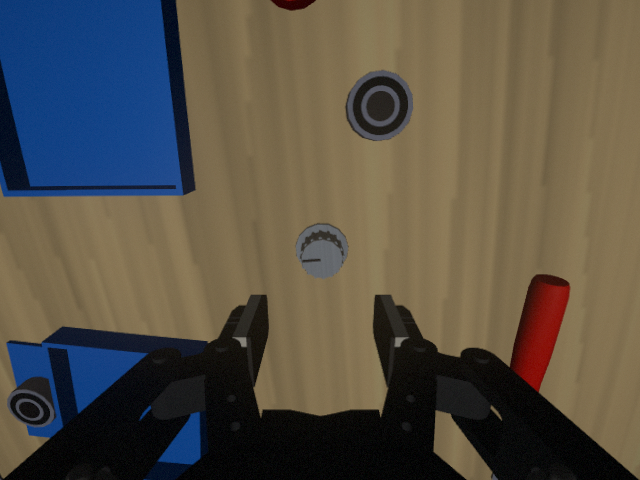

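Request:
drive_tool([
  [0.0008,0.001,0.025,0,0.05],
  [0,0,0.025,0,0.05],
  [0,0,0.018,0,0.045],
  [0,0,0.008,0,0.045],
  [0,0,0.001,0,0.045],
  [0,0,0,0,0.045],
  [0,0,0,0,0.0],
  [0,0,0,0,0.0],
  [0,0,0,0,0.0],
  [0,0,0,0,0.0],
])

```text
clock: 19.7
position: [441.8, -112.2, -28.1]
ee_rot: [-0.676, 0.737, -0.001, 0.001]
contact_force: [-1.9, 1.5, 6.6]
gripper_width: 25.4
```

Request:
drive_tool([
  [0,0,-0.01,0,0.0],
  [0,0,-0.02,0,0.0],
  [0,0,-0.004,0,0.0],
  [0,0,0,0,0.0],
  [0,0,0,0,0.0],
])

```text
clock: 20.2
position: [440.4, -112.4, 4.5]
ee_rot: [-0.676, 0.737, 0.0, -0.0]
contact_force: [-0.5, -0.0, 0.2]
gripper_width: 25.3
```

```bash
python3 -c "
from h import *
im,W=wrist('w11')
to(575.7,-235.5,-24,-95)"
```

```text
t 20.25 pos [ 440.2 -112.4    4.2] h -95.0 w 25.4 F [-0.7  0.1 -0.2] j6 -0.2
 turn -0.0 sx 110.8 sy -145.8 sz 28.2
```

View pics/w11.png

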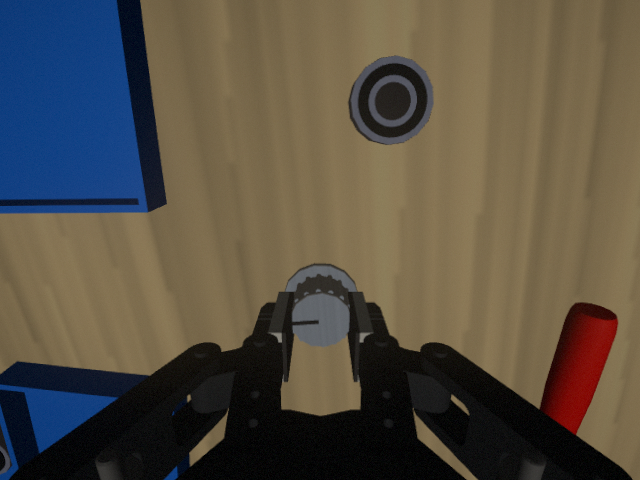

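Request:
drive_tool([
  [0.0185,-0.0243,0,0,0.0],
  [0.0185,-0.0243,0,0,0.0],
  [0.0185,-0.0243,0,0,0.0],
  [0.0185,-0.0243,0,0,0.0],
  [0.0185,-0.0243,0,0,0.0],
  [0.0185,-0.0243,0,0,0.0],
  [0,0,0,0,0.0],
  [0,0,0.012,0,0.0],
  [0,0,0.009,0,0.0],
  [0,0,0.004,0,0.0],
  [0,0,0,0,0.0],
  [0,0,0,0,0.0],
])

```text
clock: 21.45
position: [576.3, -235.2, -20.2]
ee_rot: [-0.676, 0.737, 0.0, -0.0]
contact_force: [0.3, 0.9, 0.6]
gripper_width: 25.0
```

Request:
drive_tool([
  [0,0,0.001,0,0.0],
  [0,0,0,0,0.0],
])

```text
clock: 21.65
position: [576.6, -235.5, -20.9]
ee_rot: [-0.676, 0.737, -0.0, 0.0]
contact_force: [-0.3, -0.2, -0.3]
gripper_width: 25.7
```

Request:
drive_tool([
  [0,0,0.001,0,0.0],
  [0,0,0,0,0.0],
])

```text
clock: 21.85
position: [576.4, -235.6, -22.2]
ee_rot: [-0.676, 0.737, -0.0, 0.0]
contact_force: [0.4, -1.1, -0.8]
gripper_width: 25.3
```

Request:
drive_tool([
  [0,0,0.001,0,0.0],
  [0,0,0,0,0.0],
])

```text
clock: 22.05
position: [576.3, -235.6, -23.4]
ee_rot: [-0.676, 0.737, 0.0, -0.0]
contact_force: [-0.5, -0.2, -0.5]
gripper_width: 25.1
```

Request:
drive_tool([
  [0,0,0.001,0,0.0],
  [0,0,0,0,0.0],
])

```text
clock: 22.25
position: [576.5, -235.7, -24.0]
ee_rot: [-0.676, 0.737, -0.0, -0.0]
contact_force: [-0.8, 0.0, 2.0]
gripper_width: 25.2
```

Request:
drive_tool([
  [0,0,0,0,0.045],
  [0,0,0,0,0.045],
  [0,0,0,0,0.045],
  [0,0,-0.02,0,0.045],
  [0,0,-0.03,0,0.045],
  [0,0,-0.025,6.2,0.055],
  [0,0,0,0,0.055],
  [0,0,0,0,0.055],
])

```text
clock: 23.05
position: [576.5, -235.5, 51.1]
ee_rot: [-0.635, 0.772, -0.0, 0.001]
contact_force: [0.3, -0.1, -0.7]
gripper_width: 54.4
```

```bash
python3 -c "
from h import *
im,W=wrist('w12');blobs(im,W,zhi=40)
to(398.4,-203.1,40,-101.2)"
```

```text
1 1446 px [627. 125.] zt 17.1 cen [ 366.3 -281.8] rect [ 365.6 -281.1] [15.7 38.3] 5.2 [43 42 43]  EDGE
2 3483 px [508. 147.] zt 17.7 cen [ 444.6 -282.6] rect [ 443.9 -282.2] [39.3 39.6] 47.0 [ 17  25 114] 
3 3036 px [ 16. 190.] zt 30.9 cen [ 765.2 -313.4] rect [ 768.2 -312. ] [49.5 10.2] 61.7 [38 45 50]  EDGE
4 8224 px [282. 224.] zt 28.3 cen [ 633.  -252.1] rect [ 593.6 -252.8] [109.1 155.7] 83.7 [113  73  48] 
302 125 px [269. 209.] zt 5.8 cen [ 605.9 -270.9] rect [ 607.5 -270. ] [15.5 17.9] 65.6 [158  87  38] 
429 2903 px [323. 252.] zt 29.1 cen [ 576.  -236.4] rect [ 576.2 -235.6] [29.  29.1] 57.7 [116  92  76] 
490 2813 px [573. 247.] zt 17.5 cen [ 399.8 -204.6] rect [ 399.  -203.5] [39.5 39.9] 5.4 [50 49 51] 
637 323 px [  3. 268.] zt 30.8 cen [ 795.4 -264.1] rect [ 795.6 -265.1] [16.4  4.7] 89.5 [49 57 65]  EDGE
814 179 px [273. 302.] zt 5.9 cen [ 620.6 -200.2] rect [ 619.9 -200.5] [32.8 13.7] 66.3 [149  77  28] 
917 1822 px [ 28. 322.] zt 28.3 cen [ 804.8 -223.7] rect [ 803.2 -222.1] [21.5 33.2] 10.2 [18 20 21]  EDGE
1107 2175 px [319. 336.] zt 22.7 cen [ 590.2 -170.3] rect [ 591.2 -169.6] [ 6.  90.8] 85.5 [78 41 21] 
t 23.1 pos [ 575.8 -235.4   50.1] h -101.2 w 55.3 F [ 0.3  0.7 -0.3] j6 -0.07
 turn 0.0 sx 2.8 sy 180.3 sz 10.1
```

View pics/w12.png

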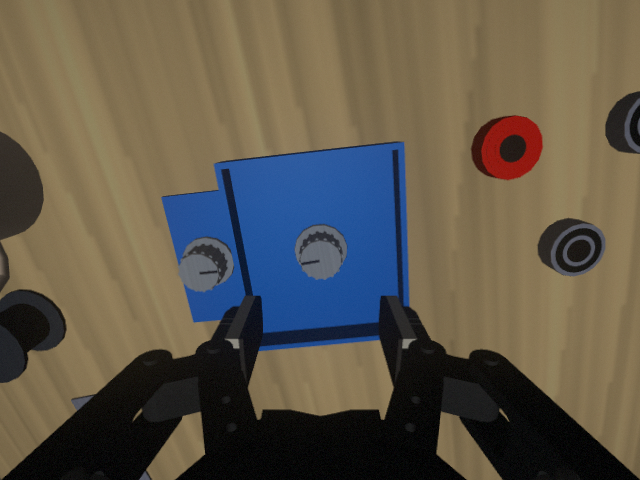

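Request:
drive_tool([
  [0.0006,0.036,0,0,0.06],
  [0.0006,0.036,0,0,0.06],
  [0.0006,0.036,0,0,0.06],
  [0.0006,0.036,0,0,0.06],
  [0.0006,0.036,0,0,0.06],
  [0,0,0,0,0.06],
  [0,0,0,0,0.06],
  [0,0,0,0,0.06],
])

```text
clock: 23.9
position: [400.1, -203.8, 50.5]
ee_rot: [-0.635, 0.772, -0.0, -0.0]
contact_force: [0.2, -0.4, -0.4]
gripper_width: 60.2
```

```bash
python3 -c "
from h import *
im,W=wrist('w13');blobs(im,W,zhi=40)
to(398.7,-203.3,-36,-101.2)"
```

```text
1 3389 px [373. 122.] zt 17.7 cen [ 351.7 -282.1] rect [ 351.7 -281.7] [39.1 38.7] 32.3 [57 56 57] 
2 3263 px [230. 151.] zt 17.7 cen [ 442.9 -282. ] rect [ 443.3 -281.7] [39.1 38.9] 1.9 [ 25  33 118] 
3 9463 px [ 92. 271.] zt 22.9 cen [ 557.7 -225.3] rect [ 576.7 -235. ] [139.  120.2] 85.0 [74 38 17]  EDGE
9 150 px [ 95. 180.] zt 5.8 cen [ 542.2 -282.6] rect [ 542.7 -280.4] [29.9 12.9] 53.9 [136  68  24] 
299 2589 px [323. 252.] zt 17.7 cen [ 398.  -203.9] rect [ 398. -203.] [39.4 39. ] 48.8 [57 57 60] 
322 3364 px [ 69. 257.] zt 28.9 cen [ 574.3 -236. ] rect [ 576.2 -235.6] [28.9 29.2] 65.2 [91 73 61] 
t 23.95 pos [ 400.2 -203.8   50.4] h -101.2 w 59.8 F [-0.6  0.4 -0.4] j6 -0.09
 turn 0.0 sx -0.2 sy 1.6 sz 86.4
```

Request:
drive_tool([
  [0,0.002,0.025,0,0.06],
  [0,0,0.025,0,0.06],
  [0,0,0.022,0,0.06],
  [0,0,0.01,0,0.055],
  [0,0,0.004,0,0.055],
  [0,0,0,0,0.055],
  [0,0,0,0,0.0],
  [0,0,0,0,0.0],
  [0,0,0,0,0.0],
  [0,0,0,0,0.0],
])

```text
clock: 24.95
position: [398.4, -203.5, -34.1]
ee_rot: [-0.635, 0.772, -0.001, 0.001]
contact_force: [-1.3, 1.1, 7.1]
gripper_width: 37.4
```

Request:
drive_tool([
  [0,0,-0.012,0,0.0],
  [0,0,-0.02,0,0.0],
  [0,0,-0.004,0,0.0],
  [0,0,0,0,0.0],
  [0,0,0,0,0.0],
])

```text
clock: 25.45
position: [396.8, -203.1, 0.3]
ee_rot: [-0.635, 0.773, 0.0, -0.0]
contact_force: [0.4, 0.6, -1.1]
gripper_width: 37.6
```

```bash
python3 -c "
from h import *
im,W=wrist('w14')
to(603.1,-14,-30,-101.2)"
```

```text
t 25.5 pos [ 396.6 -203.1    0. ] h -101.2 w 37.5 F [-0.3 -0.5 -0.9] j6 -0.09
 turn -0.0 sx -225.7 sy -165.8 sz 30.0
```

View pics/w14.png

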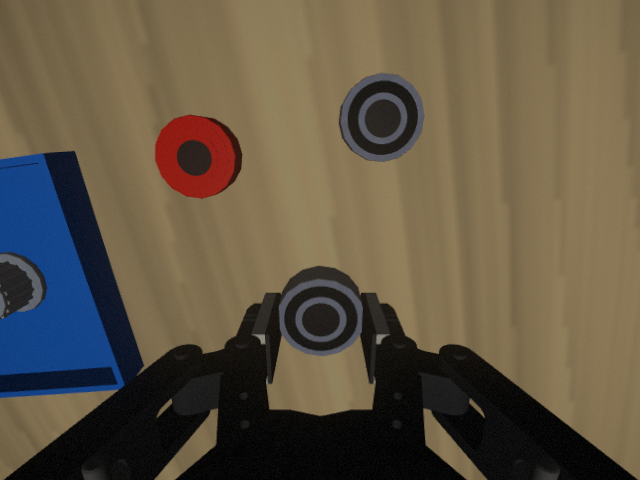

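Request:
drive_tool([
  [-0.0282,-0.0207,0,0,0.0],
  [-0.0282,-0.0207,0,0,0.0],
  [-0.0282,-0.0207,0,0,0.0],
  [-0.0282,-0.0207,0,0,0.0],
  [-0.0282,-0.0207,0,0,0.0],
  [-0.0282,-0.0207,0,0,0.0],
  [-0.0282,-0.0207,0,0,0.0],
  [-0.0282,-0.0207,0,0,0.0],
  [0,0,0,0,0.0],
  [0,0,0,0,0.0],
  [0,0,0,0,0.0],
])

```text
clock: 26.6
position: [601.9, -14.7, -0.4]
ee_rot: [-0.635, 0.773, 0.001, -0.001]
contact_force: [0.7, -0.2, 0.1]
gripper_width: 37.2
```

```bash
python3 -c "
from h import *
im,W=wrist('w15');blobs(im,W,zhi=40)
to(603.1,-14,-30,-101.2)"
```

```text
1 11551 px [271. 276.] zt 23.0 cen [631.8 -23.7] rect [625.2 -18.6] [ 81.6 164.8] 82.3 [91 55 35] 
296 479 px [322. 273.] zt 39.3 cen [598.4 -30.5] rect [599.6 -28.1] [12.1 36.5] 81.5 [92 57 36] 
1181 243 px [319. 411.] zt 9.0 cen [621.2  79.2] rect [623.2  77.6] [ 5.4 48.9] 76.4 [58 26  6] 
t 26.65 pos [602.1 -14.9  -0. ] h -101.2 w 37.3 F [ 0.5 -0.1 -0.6] j6 -0.44
 turn -0.0 sx -1.1 sy -0.8 sz 30.0
```

View pics/w15.png

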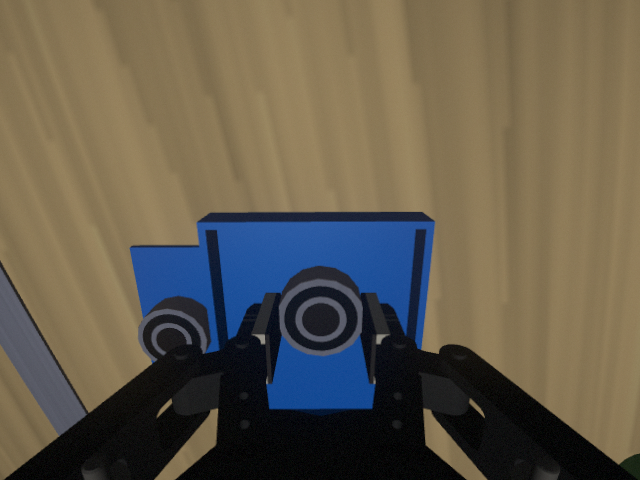

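Request:
drive_tool([
  [-0.001,0,0.012,0,0.0],
  [0,0,0.01,0,0.0],
  [0,0,0.005,0,0.0],
  [0,0,0,0,0.0],
  [0,0,0.001,0,0.0],
  [0,0,0,0,0.0],
])

```text
clock: 27.25
position: [603.9, -13.1, -27.2]
ee_rot: [-0.635, 0.773, -0.0, 0.0]
contact_force: [0.2, 0.2, -0.3]
gripper_width: 37.6
```

Request:
drive_tool([
  [0,0,0.001,0,0.0],
  [0,0,0,0,0.0],
])

```text
clock: 27.45
position: [603.8, -13.1, -28.1]
ee_rot: [-0.635, 0.773, -0.0, 0.0]
contact_force: [-0.6, 0.6, -1.5]
gripper_width: 37.3
```

Request:
drive_tool([
  [0,0,0.001,0,0.0],
  [0,0,0,0,0.0],
])

```text
clock: 27.65
position: [603.6, -13.1, -29.3]
ee_rot: [-0.635, 0.773, 0.0, -0.0]
contact_force: [-0.3, -0.4, -0.9]
gripper_width: 37.1
```

Request:
drive_tool([
  [0,0,0.001,0,0.0],
  [0,0,0,0,0.0],
])

```text
clock: 27.85
position: [603.8, -13.1, -30.0]
ee_rot: [-0.635, 0.773, -0.0, 0.0]
contact_force: [-1.3, 0.2, 1.2]
gripper_width: 37.3
```

Contact comes at the expected height, so I'll release and rise.

Request:
drive_tool([
  [0,0,0,0,0.054],
  [0,0,0,0,0.054],
  [0,0,0,0,0.054],
  [0,0,-0.02,0,0.054],
  [0,0,-0.03,0,0.054],
  [0,0,-0.03,0,0.06],
  [0,0,0,0,0.06],
  [0,0,0,0,0.06],
])

```text
clock: 28.65
position: [604.0, -13.0, 50.4]
ee_rot: [-0.635, 0.773, -0.0, 0.001]
contact_force: [-0.5, -0.3, -1.9]
gripper_width: 60.1
```

```bash
python3 -c "
from h import *
im,W=wrist('w16');blobs(im,W,zhi=40)
to(351.6,-281.8,40,-101.2)"
```

```text
1 777 px [236.   4.] zt 20.5 cen [ 630.2 -170.6] rect [ 624.1 -169.7] [ 1.9 35. ] 83.0 [45 20  6]  EDGE
7 7670 px [279. 249.] zt 23.0 cen [639.6 -19.5] rect [624.7 -19.1] [ 84.5 168.3] 86.2 [95 59 39] 
78 3107 px [321. 254.] zt 21.7 cen [603.4 -13.5] rect [603.6 -12.7] [39.3 39. ] 26.6 [78 58 48] 
409 141 px [284. 279.] zt 6.0 cen [634.6   5.1] rect [635.2   4.8] [14.3 23.1] 56.3 [151  79  29] 
633 135 px [337. 321.] zt 6.0 cen [602.8  47.7] rect [601.6  47.8] [15.4 19.5] 66.1 [146  74  24] 
956 2955 px [320. 367.] zt 22.8 cen [621.8  80.5] rect [622.3  78.9] [ 12.6 116.9] 80.2 [73 39 18] 
1007 462 px [600. 414.] zt 18.2 cen [391.3 180. ] rect [390.6 181.1] [ 6.8 27.6] 84.8 [21 37 27] 
t 28.7 pos [603.1 -13.1  49.3] h -101.2 w 60.2 F [-1.  -0.3 -1.1] j6 -0.44
 turn -0.0 sx 312.4 sy 194.5 sz 9.3
```

View pics/w16.png

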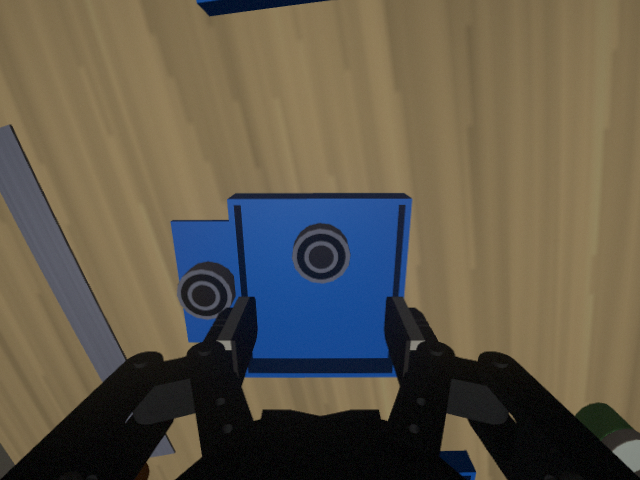

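Request:
drive_tool([
  [0.0347,0.0216,0,0,0.06],
  [0.0347,0.0216,0,0,0.06],
  [0.0347,0.0216,0,0,0.06],
  [0.0347,0.0216,0,0,0.06],
  [0.0347,0.0216,0,0,0.06],
  [0.0347,0.0216,0,0,0.06],
  [0.0347,0.0216,0,0,0.06],
  [0.0347,0.0216,0,0,0.06],
  [0.0347,0.0216,0,0,0.06],
  [0,0,0,0,0.06],
  [0,0,0,0,0.06],
  [0,0,0,0,0.06],
])

```text
clock: 29.9
position: [352.5, -281.4, 49.2]
ee_rot: [-0.635, 0.773, 0.0, -0.0]
contact_force: [0.1, 0.3, -0.5]
gripper_width: 60.2
```

```bash
python3 -c "
from h import *
im,W=wrist('w17');blobs(im,W,zhi=40)
to(351.6,-281.8,-35,-101.2)"
```

```text
16 2633 px [322. 252.] zt 17.7 cen [ 351.1 -282.6] rect [ 351.3 -281.6] [39.1 39.3] 26.4 [52 52 54] 
17 2542 px [196. 274.] zt 17.7 cen [ 442.3 -282.8] rect [ 443.3 -282.1] [39.3 38.4] 6.6 [ 17  25 102] 
18 3529 px [ 85. 302.] zt 22.9 cen [ 529.5 -279.3] rect [ 550.3 -265.1] [75.4 73.2] 84.4 [65 33 15]  EDGE
204 4086 px [ 41. 373.] zt 28.6 cen [ 573.6 -236.9] rect [ 601.1 -225.5] [85.5 29.5] 22.1 [64 47 36]  EDGE
t 29.95 pos [ 352.8 -281.3   49.3] h -101.1 w 60.1 F [-0.2 -1.5  0.4] j6 0.12
 turn 0.1 sx 0.8 sy 1.1 sz 84.3
```

Request:
drive_tool([
  [0.0006,0.0012,0.025,0,0.06],
  [0,0,0.025,0,0.06],
  [0,0,0.021,0,0.056],
  [0,0,0.01,0,0.055],
  [0,0,0.003,0,0.055],
  [0,0,0,0,0.055],
  [0,0,0,0,0.0],
  [0,0,0,0,0.0],
  [0,0,0,0,0.0],
  [0,0,0,0,0.0],
])

```text
clock: 30.95
position: [352.1, -282.3, -33.0]
ee_rot: [-0.635, 0.773, -0.001, 0.001]
contact_force: [1.0, 1.8, 6.3]
gripper_width: 37.2
```

Request:
drive_tool([
  [0,0,-0.012,0,0.0],
  [0,0,-0.02,0,0.0],
  [0,0,-0.004,0,0.0],
  [0,0,0,0,0.0],
  [0,0,0,0,0.0],
])

```text
clock: 31.45
position: [350.7, -281.9, 1.3]
ee_rot: [-0.635, 0.773, 0.0, -0.0]
contact_force: [-0.4, -0.5, 0.0]
gripper_width: 37.0
```

```bash
python3 -c "
from h import *
im,W=wrist('w18')
a=np.radians(-11.2);to(608.9-30*np.sin(a),15.4+30*np.cos(a),-30,-101.2)"
```

```text
t 31.5 pos [ 350.5 -281.9    1.1] h -101.2 w 37.3 F [-0.5  0.1 -1.8] j6 0.12
 turn -0.0 sx -371.8 sy -195.7 sz 31.1
```

View pics/w18.png

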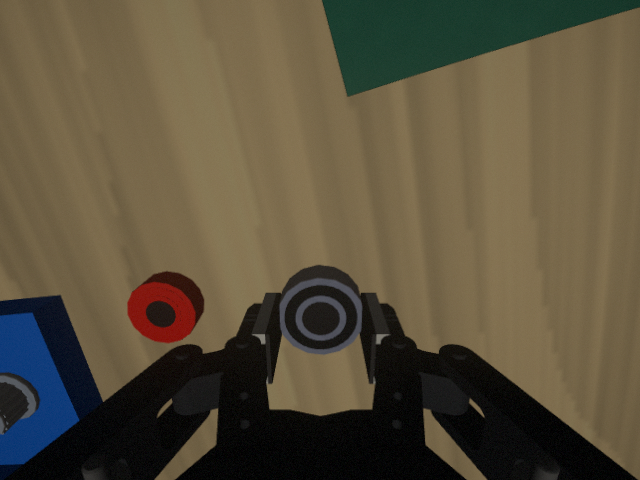

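Request:
drive_tool([
  [-0.0372,-0.0196,0,0,0.0],
  [-0.0372,-0.0196,0,0,0.0],
  [-0.0372,-0.0196,0,0,0.0],
  [-0.0372,-0.0196,0,0,0.0],
  [-0.0372,-0.0196,0,0,0.0],
  [-0.0372,-0.0196,0,0,0.0],
  [-0.0372,-0.0196,0,0,0.0],
  [-0.0372,-0.0196,0,0,0.0],
  [-0.0372,-0.0196,0,0,0.0],
  [-0.0372,-0.0196,0,0,0.0],
  [0,0,0,0,0.0],
  [0,0,0,0,0.0],
  [0,0,0,0,0.0],
])

```text
clock: 32.8
position: [614.0, 44.0, 0.5]
ee_rot: [-0.635, 0.773, 0.001, -0.001]
contact_force: [0.3, -0.7, -0.8]
gripper_width: 37.1
```

```bash
python3 -c "
from h import *
im,W=wrist('w19')
a=np.radians(-11.2);to(608.9-30*np.sin(a),15.4+30*np.cos(a),-29,-101.2)"
```

```text
t 32.85 pos [614.1  43.7   0.9] h -101.3 w 37.1 F [-0.1  0.5 -0.5] j6 -0.53
 turn -0.1 sx -1.2 sy -0.4 sz 29.9
```

View pics/w19.png

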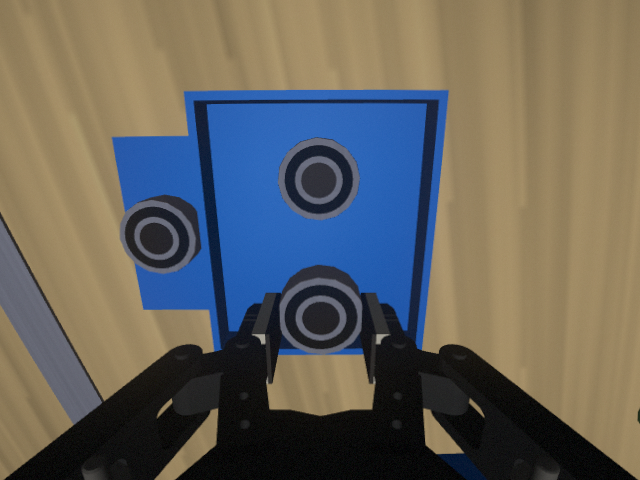

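Request:
drive_tool([
  [0,0,0.012,0,0.0],
  [0,0,0.01,0,0.0],
  [0,0,0.005,0,0.0],
  [0,0,0,0,0.0],
  [0,0,0.001,0,0.0],
  [0,0,0,0,0.0],
])

```text
clock: 33.45
position: [615.8, 44.8, -26.1]
ee_rot: [-0.635, 0.773, -0.0, 0.0]
contact_force: [0.3, 0.1, -0.8]
gripper_width: 37.1
```

Request:
drive_tool([
  [0,0,0.001,0,0.0],
  [0,0,0,0,0.0],
])

```text
clock: 33.65
position: [615.7, 44.9, -27.1]
ee_rot: [-0.635, 0.773, -0.0, 0.0]
contact_force: [-0.5, 0.0, -1.2]
gripper_width: 37.0
```

Request:
drive_tool([
  [0,0,0.001,0,0.0],
  [0,0,0,0,0.0],
])

```text
clock: 33.85
position: [615.5, 44.8, -28.3]
ee_rot: [-0.635, 0.773, 0.0, -0.0]
contact_force: [0.2, -0.6, -1.8]
gripper_width: 37.0
```

Request:
drive_tool([
  [0,0,0.001,0,0.0],
  [0,0,0,0,0.0],
])

```text
clock: 34.05
position: [615.7, 44.8, -28.9]
ee_rot: [-0.635, 0.773, -0.0, 0.0]
contact_force: [-0.7, 0.3, 1.3]
gripper_width: 37.4
```

Request:
drive_tool([
  [0,0,0,0,0.054],
  [0,0,0,0,0.054],
  [0,0,0,0,0.054],
  [0,0,-0.02,0,0.054],
  [0,0,-0.03,0,0.054],
  [0,0,-0.04,0,0.06],
  [0,0,-0.04,0,0.06],
  [0.03,0.03,-0.03,0,0.06],
  [0.04,0.04,0,0,0.06],
  [0.04,0.04,0,0,0.06],
  [0.04,0.04,0,0,0.06],
  [0,0,0,0,0.06],
  [0,0,0,0,0.06],
  [0,0,0,0,0.06],
])

```text
clock: 35.45
position: [458.2, -61.1, 130.0]
ee_rot: [-0.635, 0.773, -0.0, 0.001]
contact_force: [-0.3, 0.8, -0.8]
gripper_width: 60.0
```

```bash
python3 -c "
from h import *
print(pose()[:2])
im,W=wrist('w20')
for n in('top','scene'):
    im,d=arm.get_image(n); cv2.imwrite(f'pics/{n}9.png',im)
    P,u,v=depthpts(n,d,np.ones(d.shape,bool)); W=np.full(d.shape+(3,),-99.);W[v,u]=P
    m=W[...,0]
    W[(m<300)|(m>700)|(abs(W[...,1])>400)]=-99
    print(n); blobs(im,W,zlo=9,zhi=70,minpx=80)"
```

```text
(array([458.2341954 , -61.0766688 , 130.03638758]), np.float64(-101.16603182381056))
top
4 691 px [462. 169.] zt 22.4 cen [ 560.5 -260.7] rect [ 574.7 -236. ] [138.1 119.8] 85.4 [88 55 39] 
5 461 px [147. 181.] zt 22.5 cen [573.9 324.3] rect [582.2 303.9] [ 71.  120.5] 81.9 [86 55 36] 
6 228 px [448. 163.] zt 28.8 cen [ 574.6 -234.4] rect [ 574.7 -235.2] [27.1 27.5] 89.3 [88 84 81] 
9 112 px [159. 186.] zt 20.4 cen [565.8 301.3] rect [568.  303.6] [40.  13.2] 15.0 [87 79 77] 
13 97 px [337. 185.] zt 22.8 cen [543.7 -28.7] rect [547.3 -25.4] [32.8 14. ] 83.8 [95 60 38] 
15 390 px [481. 230.] zt 17.7 cen [ 442.2 -281.4] rect [ 442.6 -281.4] [38.8 39.7] 13.7 [ 44  58 116] 
16 279 px [130. 262.] zt 16.4 cen [424.9 355.7] rect [426.3 359.2] [65.2 15.3] 68.6 [ 15  78 124] 
17 254 px [167. 302.] zt 59.3 cen [347.1 284.6] rect [347.4 285.2] [15. 15.] 46.8 [66 76 82] 
scene
1 267 px [431. 163.] zt 59.2 cen [350.5 283.2] rect [350.7 283.7] [14.  14.1] 15.1 [66 73 84] 
4 450 px [401. 193.] zt 44.0 cen [392.3 195.3] rect [392.3 195.4] [37.  39.5] 66.3 [115 127 128] 
5 221 px [479. 189.] zt 18.2 
[... 467 characters left out ...]
90 px [165. 302.] zt 18.6 cen [ 445.4 -282.8] rect [ 444.7 -282.7] [39.3 37.2] 58.4 [ 15  17 141] 
18 338 px [495. 306.] zt 22.4 cen [660.3 253.1] rect [661.  257.1] [65.9 16.9] 79.6 [103  90  93] 
24 448 px [375. 325.] zt 22.5 cen [616.3  43.1] rect [616.2  43.3] [37.7 38.9] 67.1 [61 52 53] 
27 1266 px [208. 363.] zt 23.9 cen [ 579.5 -238.7] rect [ 577.3 -236.5] [139.1 120. ] 85.1 [118  56  24] 
28 461 px [341. 331.] zt 22.7 cen [604.5 -14.9] rect [604.4 -14.3] [37.4 39.7] 68.5 [63 53 54] 
36 315 px [210. 362.] zt 30.0 cen [ 577.2 -236.4] rect [ 576.7 -236.3] [26.1 28.7] 67.2 [112 104 105] 
49 353 px [220. 410.] zt 30.0 cen [ 659.5 -242.7] rect [ 659.4 -243. ] [27.5 29.8] 25.7 [115 106 107]
```

View pics/scene9.png

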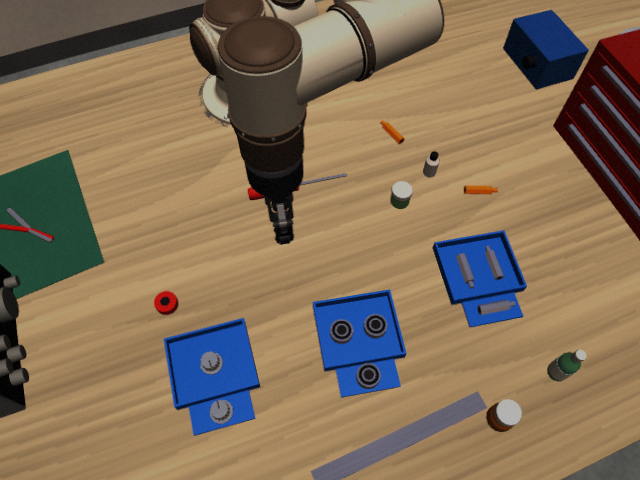

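View pics/top9.png

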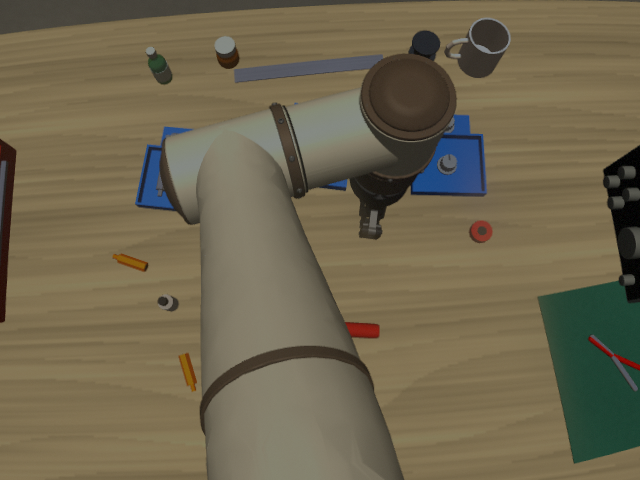

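The scene view shows the bearings at (341,331) and (375,325), the pillars at (465,269) and (493,263), and the knob at (210,362). All lie flat in the right trays. The jar (401,194) and dropper (431,163) haven't moved, and the gripper is clear.

```bash
python3 -c "
from bench import arm
print(arm.job_done(), arm.read_state()['clock'])"
```

```text
the job is handed in; nothing more can be done
the job is handed in; nothing more can be done
```

All five spares are sorted into the trays of their kind, and I handed the job in at about 35.5 s of the 102 s; no verdict is reported. Each one was lowered to the tray floor (all but the second pillar until the wrist force showed contact), released there, and the gripper was backed away.

**Last checks (camera depth):**

| Part | Position found (mm) | Tray centre (mm) | Top height (mm) |
|---|---|---|---|
| Bearings | (604, -14) and (616, 44) | (609, 15) | about 22 |
| Pillars | about (574, 243) and (586, 297) | (579, 269) | about 21 |
| Knob | (576, -236), upright | (576, -235) | 29 |

- **Heights:** these match parts lying directly on the 4 mm floor. The cameras read 1–2 mm high throughout.
- **Bystanders:** the jar and dropper are within 1 mm of where they started. The red bearing, and the orange pillar beside the pillar tray, also read unmoved; the second orange pillar shows in the pictures but was not measured.

**What went wrong or disagreed:**
- **Tool length:** the real fingertips end about 40–45 mm above the reported TCP, so my first grasp closed on air above a pillar. The wrist and scene cameras both confirmed this. I then worked to reported heights about 40 mm lower, and every later grasp held.
- **Bench contact:** on the next grasp the fingertips pressed the bench with 28 N while closing. Readings after that stayed below about 7 N.
- **Finger opening:** the gripper read about 2.6 mm less than the true diameter on the knob and bearings, and as much less than the pillars' 18.5 mm across corners.
- **Obscured top view:** the arm hid most of the trays in the final top picture, so the last check rests mainly on the scene and wrist cameras.

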